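Press a bronze bushing home in a sprung measuring nest

TASK

Take the brass-coloured bushing from the white rack, start it upright in the bore of the blue sprung nest, and press it fully home so that its shoulder stays flush on the nest once you let go. Press gently enough that the nest is never driven down onto its stop, and leave the other two sleeves in the rack and the gauges where they are.

Things in the scene. Friction and masses are not known exactly. Their poses are not given: they have to be found in the camera images.
- bushing: brass-coloured headed bushing, about 0.15 kg: head 32 mm in diameter, 20 mm tall; below it a body 24 mm in diameter, 30 mm long, its lowest 10 mm tapering to 19 mm at the foot. Origin at the centre of the foot (30 mm below the shoulder, 50 mm below the top), z up its axis. It starts upright in one of the rack's holes, its shoulder on the rack's top
- fixture: measuring fixture, fixed: steel base plate 150 x 130 x 14 mm (x, y, z), over its centre the blue nest, a block 90 x 90 x 30 mm on springs with a vertical bore through it. Origin at the centre of the base's underside, on the bore's axis, z up. The nest sinks several mm under the press and comes back up when let go, so height alone does not tell when the bushing is home.
- rack: white plastic rack, fixed to the table, 60 x 200 x 40 mm (x, y, z), with three holes of 27 mm in a row along its y at -70, 0 and +70 mm. Origin at the centre of its underside; the heads of the sleeves stand on its top, from 40 to 60 mm above the table
- steel_sleeve: bystander: steel sleeve of the same shape as the bushing, in another hole of the rack; origin at its foot
- black_sleeve: bystander: black plastic sleeve of the same shape, in the third hole of the rack; origin at its foot
- ring_gauge: bystander: steel ring gauge lying flat on the table, 60 mm outside, 36 mm inside, 20 mm tall; origin at the centre of its underside
- gauge_block: bystander: aluminium gauge block on the table, 35 x 60 x 30 mm; origin at the centre of its underside
- bore (a point): centre of the bore's mouth with the nest up, 75 mm above the fixture's origin (this point does not sink with the nest). Bore 26 mm, 2 mm chamfer. After about 17 mm of free entry spring jaws grip the bushing all the way and hold it; the push needed varies, below 20 N. Once the shoulder meets the nest the push climbs steadily as the springs give. 25 N stays clear of the stop; over 26 N is too much
Mind the look-alikes: they are no part of the job. There is more than one size of the bushing; the one meant has the size given above.

How it is judged (in metres and radians):
On the way:
1. the bushing stands upright with its foot at least 4 mm inside the bore (horizontal distance between bushing and fixture below 0.004 m and z of bushing in the frame of fixture below 0.071 m and angle between bushing's own z axis and vertical below 0.12 rad), for 0.1 s.
At the end, for the whole second after the job is handed in: The bushing sits upright (within 3.4 degrees) in the bore, within 3 mm of its axis, its shoulder within 1.7 mm of the top face of the nest, which has come back up; at rest and let go (z of bushing in the frame of fixture between 0.0425 and 0.0467 m and horizontal distance between bushing and fixture below 0.003 m and angle between bushing's own z axis and vertical below 0.06 rad and linear speed of bushing below 0.01 m/s); the robot touches nothing.
It fails at once if the nest is driven down onto its stop by pressing too hard (16 mm below its free height) (horizontal distance between bushing and fixture below 0.02 m and z of bushing in the frame of fixture below 0.029 m).
It fails at once if another sleeve is moved more than 20 mm or tipped (distance of any of steel_sleeve, black_sleeve from where it was at the start of the episode above 0.02 m or angle between any of steel_sleeve, black_sleeve's own z axis and vertical above 0.3 rad).
It fails at once if a gauge is moved more than 20 mm (distance of any of ring_gauge, gauge_block from where it was at the start of the episode above 0.02 m).
It also fails if it takes over 58 s, if anything falls off the work surface, if the arm or the gripper's body presses on something with over 40 N, if the wrist force passes 120 N, or if a joint passes its speed limit or range.

ROBOT

A 6-joint arm with a two-finger parallel gripper is mounted at the origin on the work surface. World frame = base frame: x ahead of the robot, y to its left, z up, the work surface at z = 0. Lengths are in m, angles in degrees, forces in N, time in s.
With the tool pointing down it reaches from about 0.3 to 0.75 m from the base axis. Payload 8.5 kg.
Tool frame: the origin (TCP) lies on the centre line of the jaws, within the pads' length; the fingertips stand 14 mm ahead of it and the grasp point (between the pads) lies 5 mm behind it (robot.nose_length is the distance from the TCP to the fingertips, in m); z points along the fingers, x is the direction in which the jaws open and shut, and the axes are right-handed (so a half turn about z gives the same grasp; the last joint's range is limited). The gripper opens to 85 mm and grips with 20 to 120 N. Pads are 22 mm wide; open, the fingers measure 114 mm over their backs; the gripper's body (76 mm by 85 mm) begins 54 mm behind the grasp point. The pads swing forward as they close: fully open they stand 13 mm farther back than shut.
Start: joints at [52.065, 21.807, 74.336, -0, 83.858, -12.336], TCP at [0.238, 0.496, 0.21] pointing down, gripper open.
Joint ranges: [-178.18, 178.18], [-50.72, 133.34], [12.68, 142.11], [-81.47, 261.47], [9.98, 163.14], [-165.26, 165.26]. Speed limits (degrees/s): [136.94, 136.94, 180, 180, 180, 180].

INTERFACE

Orientations are given as [roll, pitch, yaw] about the fixed x, y, z axes, in that order (R = Rz(yaw) Ry(pitch) Rx(roll)).
In Python, from rig import robot gives the robot as it stands.
- The arm moves only by the tool arm_command, never from a script. Its argument "motion" is a list of rows, each a list of 7 numbers: the shift along the tool's x, y, z in m, then the turn, a rotation vector about the tool's x, y, z in rad, then the closure, from -1 (fully open) to 1 (shut). A call has exactly 5 rows; each row is the pose to reach, as a shift and turn from the pose commanded when the call began, along the tool's axes at that moment; what a row does not reach only later rows make up. A row lasts 1/10 s, in which the tool goes at most 50 mm and 8.59 degrees, less where a joint would pass 70% of its speed; a pose out of reach is approached as far as the arm can. A call with a gripper value outside its range is refused whole. The fingers move at their own pace and stop on an object; "grip_force" is the grip in N (left out, the last holds). Time passes only in rows, so rows that repeat a pose let the fingers close, or fill a call up. It gives the time, the measured TCP pose, the force and the opening at its end, in the units of the state.
- robot.sense(): the state, without advancing time (a new reading comes with each control period).
- robot.get_image(name): name is "scene" or "side" or "wrist"; returns the picture (384x512x3 uint8, red, green, blue); there is no depth.
- robot.camera_params(name): a dict with "fx", "fy", "cx", "cy" (pixels), "R" (3x3) and "t" (3): a world point X has camera coordinates R X + t; the wrist camera has in their place "mount" (4x4, takes a point from camera to tool coordinates, whose origin is the TCP and whose axes are the tool frame's). Camera axes: x right, y down, z forward; pixel columns grow to the right and rows downward; lengths in m; the calibration is good to about 2 mm. A picture is of the moment at which its call begins: read the wrist's pose just before it. camera_params takes no time and is no camera call.
- robot.sign_off(): hands the job in, once; it reports no verdict.
The state is a dict: "time_s": time; "joint_pos": joint angles; "joint_velocities": joint speeds; "joint_torque": joint torques, N m; "eef_pos": TCP position; "orientation": TCP orientation; "wrist_force": force on the tool from outside, world axes, zero at the start; "ft_torque": the same for the moment, N m; "gripper_width": finger opening in m.
Only numpy, scipy, OpenCV 4.12 (cv2) and the standard library are available. Lean on these libraries where they do the work, as an engineer would, in place of code of your own. Each camera call takes 0.05 s, during which the arm holds its last target.

## Working session

There is one attempt and no reset: what is moved stays moved. The work goes in short steps, Python scripts to look and compute and a tool call to move; the robot and the scene stay as the last step left them, time stands still between calls to the robot, and variables do not carry over. Pictures are saved under pics/ and viewed, and the job is handed in when it is done.

Besides the shell and the picture viewer there is one more tool, called after "Call:" as a command line: name --pt "numbers of a row" for each row, then --argument value for the rest. arm_command: Moves the arm, as the interface text tells. Its arguments: {"type":"object","properties":{"motion":{"type":"array"},"grip_force":{"type":"number"}},"required":["motion"]}

```bash
mkdir -p pics; ls; python3 - <<'E'
from rig import robot
import cv2
print(robot.sense())
for n in ["scene","side","wrist"]:
    print(n,robot.camera_params(n))
    cv2.imwrite(f"pics/{n}0.png",cv2.cvtColor(robot.get_image(n),cv2.COLOR_RGB2BGR))
E
```

```text
pics
{'time_s': 0.0, 'joint_pos': array([ 5.20657330e+01,  2.18378450e+01,  7.43871913e+01,  7.23530126e-04,
        8.38583091e+01, -1.23339678e+01]), 'joint_velocities': array([ 0.00331428, -0.08299431,  0.04360528,  0.01150589,  0.03944495,
       -0.01709421]), 'joint_torque': array([ 9.42602746e-04, -4.48478222e+01, -2.31275439e+01, -1.38674086e-04,
        4.91759100e-03,  3.00801150e-05]), 'eef_pos': array([0.23741572, 0.49573604, 0.20932693]), 'orientation': array([-1.79981494e+02,  8.12681043e-02,  6.43996360e+01]), 'wrist_force': array([-1.00159825,  1.05066481, -0.0755545 ]), 'ft_torque': array([-0.01127386,  0.08469894, -0.03290766]), 'gripper_width': 0.0854503418309407}
scene {'fx': 413.82569752962667, 'fy': 413.82569752962667, 'cx': 246.37788690760823, 'cy': 188.8211255316543, 'R': array([[-0.42966606,  0.90279466,  0.01867832],
       [ 0.589104  ,  0.29592841, -0.75191945],
       [-0.68435631, -0.31207079, -0.65899033]]), 't': array([ 0.28075992, -0.30603229,  1.4046011 ])}
side {'fx': 371.9652758130053, 'fy': 371.9652758130053, 'cx': 251.96441714459064, 'cy': 195.18732591048686, 'R': array([[ 9.95784752e-01, -9.17186631e-02, -6.43186702e-04],
       [-4.23412091e-02, -4.53453166e-01, -8.90273805e-01],
       [ 8.13630682e-02,  8.86548314e-01, -4.55425228e-01]]), 't': array([-0.62771011,  0.10340578,  0.91020559])}
wrist {'fx': 339.8710361293739, 'fy': 339.8710361293739, 'cx': 251.603879626811, 'cy': 197.65877912198403, 'mount': array([[ 9.99999978e-01,  1.04471171e-04, -1.79262771e-04,
        -4.70200805e-04],
       [-4.01130729e-05,  9.45031082e-01,  3.26980508e-01,
        -8.48938384e-02],
       [ 2.03568927e-04, -3.26980494e-01,  9.45031066e-01,
        -1.64206572e-01],
       [ 0.00000000e+00,  0.00000000e+00,  0.00000000e+00,
         1.00000000e+00]])}
```

View pics/scene0.png

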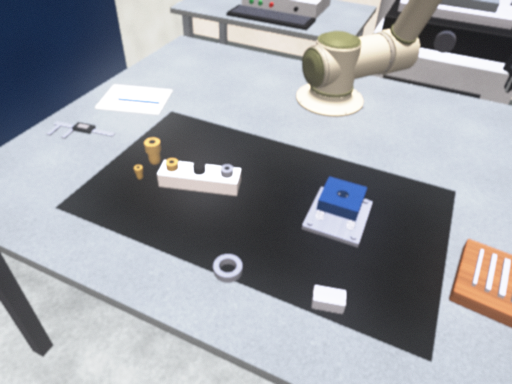

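View pics/side0.png

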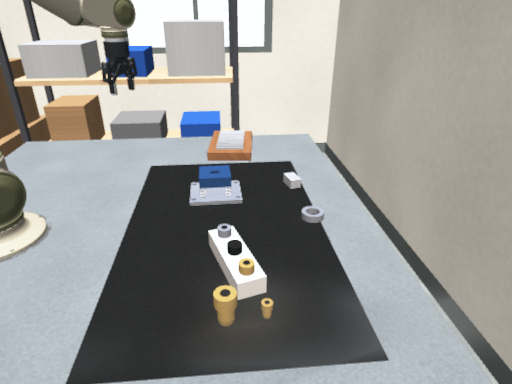

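View pics/wrist0.png

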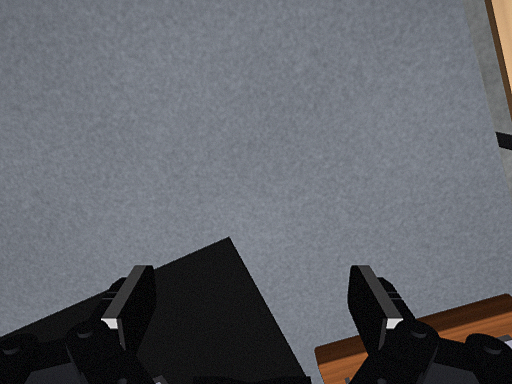

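The rack's brass bushing is at about scene (172,164) and side (246,266). The larger and smaller brass ones stand outside the rack. The nest is at scene (343,195) and side (215,175). I'll enlarge both crops.

```bash
python3 - <<'E'
import cv2,numpy as np
def crop(n,x0,y0,w,h,s,out):
    im=cv2.imread(f"pics/{n}.png")[y0:y0+h,x0:x0+w]
    return cv2.resize(im,(w*s,h*s),interpolation=cv2.INTER_CUBIC)
a=crop("scene0",130,130,120,70,6,'');cv2.imwrite("pics/c1.png",a)
a=crop("scene0",295,170,90,80,7,'');cv2.imwrite("pics/c2.png",a)
a=crop("side0",180,155,80,55,8,'');b=crop("side0",195,215,90,118,5,'')
cv2.imwrite("pics/c3.png",a);cv2.imwrite("pics/c4.png",b)
E
```

```text
(no output)
```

View pics/c1.png

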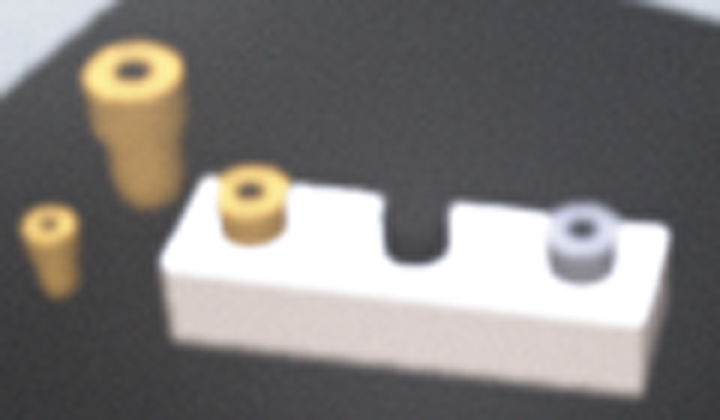

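View pics/c2.png

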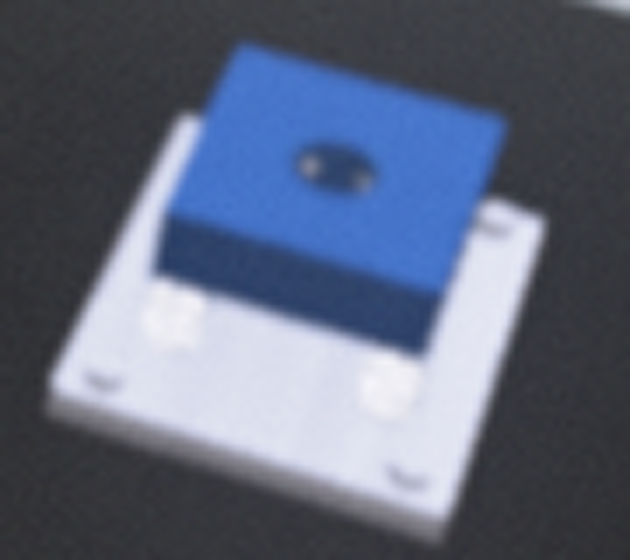

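View pics/c3.png

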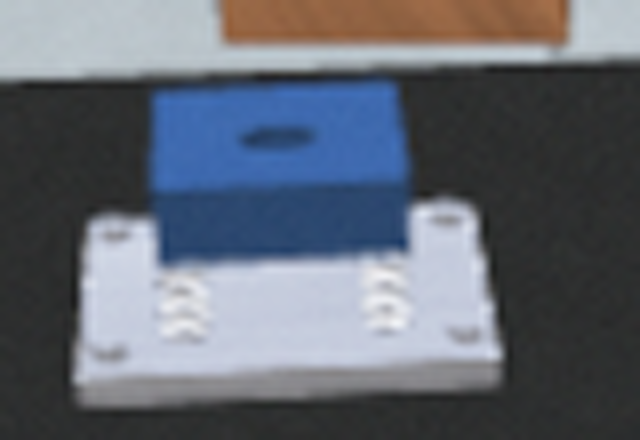

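View pics/c4.png

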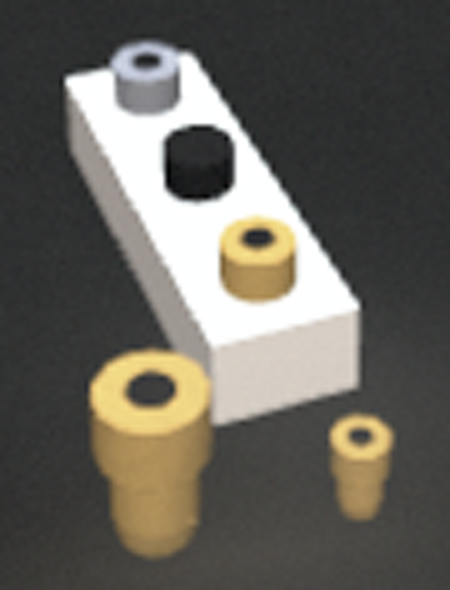

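```bash
cat > h.py <<'E'
import numpy as np
from rig import robot
from scipy.spatial.transform import Rotation as Rn
from scipy.optimize import least_squares
def proj(n,X,pose=None):
    c=robot.camera_params(n); X=np.asarray(X,float)
    if n=="wrist":
        p,R=pose; Xt=R.T@(X-p); M=np.array(c["mount"]); Xc=M[:3,:3].T@(Xt-M[:3,3])
    else: Xc=c["R"]@X+c["t"]
    return np.array([c["fx"]*Xc[0]/Xc[2]+c["cx"],c["fy"]*Xc[1]/Xc[2]+c["cy"]])
def pose():
    s=robot.sense(); return s["eef_pos"],Rn.from_euler("xyz",s["orientation"],degrees=True).as_matrix()
def tri(obs,z=None,ps=None):
    f=lambda X:np.concatenate([proj(n,X if z is None else [X[0],X[1],z],ps)-np.array(p) for n,p in obs])
    r=least_squares(f,[.5,0,.05] if z is None else [.5,0]); return r.x,r.fun
def plane(n,uv,z,ps=None): return tri([(n,uv)],z,ps)[0]
E
python3 - <<'E'
from h import *
for nm,z,a,b in [("bush",.06,(171.9,161.2),(246.2,262.8)),("steel",.06,(226.6,167.6),(224,227)),("bore",.075,(342.7,193.4),(214.3,171.8))]:
    x,r=tri([("scene",a),("side",b)]); print(nm,x,r); print(tri([("scene",a),("side",b)],z), plane("scene",a,z),plane("side",b,z))
# nest yaw: side top front edge c3 (155,192)-(410,183)
q=lambda u,v:(180+(u+.5)/8-.5,155+(v+.5)/8-.5)
print([plane("side",q(*p),.075) for p in [(155,190),(410,182),(398,82),(152,92)]])
q=lambda u,v:(295+(u+.5)/7-.5,170+(v+.5)/7-.5)
print([plane("scene",q(*p),.075) for p in [(170,212),(438,290),(508,118),(243,45)]])
E
```

```text
bush [ 0.59715622 -0.23399273  0.05939035] [-0.24728362  0.23668581 -0.21731699 -0.1562382 ]
(array([ 0.59720678, -0.23419694]), array([-0.35259908,  0.03017812, -0.18577679, -0.34630021])) [ 0.59670878 -0.23348609] [ 0.59748162 -0.23531897]
steel [ 0.55789905 -0.10030547  0.05997189] [ 0.04251194 -0.04932946  0.04510023  0.03947914]
(array([ 0.55790511, -0.10031126]), array([ 0.0391243 , -0.05763065,  0.0474236 ,  0.03010045])) [ 0.55815023 -0.10029165] [ 0.55780175 -0.10017331]
bore [0.53754124 0.1836392  0.0730911 ] [ 0.08488588 -0.1258809   0.13179135  0.14600459]
(array([0.53844831, 0.1834282 ]), array([ 0.03045841, -0.54614902,  0.41432685, -0.43938173])) [0.54028398 0.18386689] [0.53724137 0.1803261 ]
[array([0.49441487, 0.13858875]), array([0.58336311, 0.13706814]), array([0.58262922, 0.2292977 ]), array([0.49021576, 0.22809398])]
[array([0.58487468, 0.14244876]), array([0.58177013, 0.22707346]), array([0.49151421, 0.22773711]), array([0.49430507, 0.13876812])]
```

```bash
cat >> h.py <<'E'
def go(xyz,yaw):
    p,R=pose(); T=Rn.from_euler("xyz",[180,0,yaw],degrees=True).as_matrix()
    s=robot.sense(); print("t",s["time_s"],"p",p.round(4),s["orientation"].round(2),"F",s["wrist_force"].round(2),"w",round(s["gripper_width"],4))
    print("shift",(R.T@(np.array(xyz)-p)).round(4),"rot",Rn.from_matrix(R.T@T).as_rotvec().round(4))
E
python3 - <<'E'
from h import *
q=lambda u,v:(130+(u+.5)/6-.5,130+(v+.5)/6-.5)
s=lambda u,v:(195+(u+.5)/5-.5,215+(v+.5)/5-.5)
print(tri([("scene",q(133,72)),("side",s(151,388))]),tri([("scene",q(50,225)),("side",s(361,437))]))
go([.597,-.234,.19],16.4)
E
```

```text
(array([ 0.55422919, -0.32181588,  0.06590129]), array([ 0.31035498, -0.29661356,  0.22926352,  0.16456992])) (array([ 0.62792776, -0.31777255,  0.0337703 ]), array([ 0.14769405, -0.11755729,  0.1141101 ,  0.06719948]))
t 0.15 p [0.2375 0.4958 0.2095] [-1.7999e+02  6.0000e-02  6.4400e+01] F [ 0.42 -1.03 -0.03] w 0.0856
shift [-0.5028  0.6395  0.0199] rot [2.000e-04 1.100e-03 8.377e-01]
```

Call:
arm_command --pt "-0.503 0.64 0.02 0 0.001 0.838 -1" --pt "-0.503 0.64 0.02 0 0.001 0.838 -1" --pt "-0.503 0.64 0.02 0 0.001 0.838 -1" --pt "-0.503 0.64 0.02 0 0.001 0.838 -1" --pt "-0.503 0.64 0.02 0 0.001 0.838 -1" --grip_force 60

```text
time_s: 0.65
eef_pos: [0.3484, 0.27, 0.2037]
orientation: [-180.0, -0.0, 21.1]
wrist_force: [1.1, 0.6, 0.6]
gripper_width: 0.0851
```

```bash
python3 -c "
from h import *
go([.597,-.234,.19],16.4)"
```

```text
t 0.65 p [0.3484 0.27   0.2037] [-1.7998e+02 -5.0000e-02  2.1100e+01] F [1.12 0.59 0.58] w 0.0851
shift [0.0505 0.5597 0.0136] rot [-0.0003 -0.0008  0.082 ]
```

Call:
arm_command --pt "0.05 0.56 0.014 0 0 0.082 -1" --pt "0.05 0.56 0.014 0 0 0.082 -1" --pt "0.05 0.56 0.014 0 0 0.082 -1" --pt "0.05 0.56 0.014 0 0 0.082 -1" --pt "0.05 0.56 0.014 0 0 0.082 -1"

```text
time_s: 1.15
eef_pos: [0.4602, 0.0462, 0.1975]
orientation: [-180.0, -0.0, 16.7]
wrist_force: [-0.1, 1.0, 0.4]
gripper_width: 0.0852
```

```bash
python3 -c "
from h import *
go([.597,-.234,.19],16.4)"
```

```text
t 1.15 p [0.4602 0.0462 0.1975] [-1.7997e+02 -5.0000e-02  1.6710e+01] F [-0.07  1.    0.41] w 0.0852
shift [0.0505 0.3077 0.0074] rot [-0.0005 -0.0009  0.0055]
```

Call:
arm_command --pt "0.05 0.308 0.007 0 0 0.0055 -1" --pt "0.05 0.308 0.007 0 0 0.0055 -1" --pt "0.05 0.308 0.007 0 0 0.0055 -1" --pt "0.05 0.308 0.007 0 0 0.0055 -1" --pt "0.05 0.308 0.007 0 0 0.0055 -1"

```text
time_s: 1.65
eef_pos: [0.5696, -0.1785, 0.1915]
orientation: [-180.0, -0.0, 16.4]
wrist_force: [0.5, 1.5, 0.8]
gripper_width: 0.0853
```

```bash
python3 -c "
from h import *
go([.597,-.234,.19],16.4)"
```

```text
t 1.65 p [ 0.5696 -0.1785  0.1915] [-1.7995e+02 -3.0000e-02  1.6400e+01] F [0.48 1.54 0.81] w 0.0853
shift [0.0107 0.061  0.0015] rot [-0.0009 -0.0005 -0.    ]
```

Call:
arm_command --pt "0.011 0.059 0.001 0 0 0 -1" --pt "0.011 0.059 0.001 0 0 0 -1" --pt "0.011 0.059 0.001 0 0 0 -1" --pt "0.011 0.059 0.001 0 0 0 -1" --pt "0.011 0.059 0.001 0 0 0 -1"

```text
time_s: 2.15
eef_pos: [0.5961, -0.2285, 0.1913]
orientation: [-180.0, -0.1, 16.5]
wrist_force: [-0.8, 0.2, 0.1]
gripper_width: 0.0852
```

```bash
python3 - <<'E'
from h import *
import cv2
go([.597,-.234,.19],16.4)
p=pose();im=robot.get_image("wrist")
cv2.imwrite("pics/w1.png",cv2.cvtColor(im,cv2.COLOR_RGB2BGR))
print(proj("wrist",[.597,-.234,.06],p),proj("wrist",[.5775,-.167,.06],p))
E
```

```text
t 2.15 p [ 0.5961 -0.2285  0.1913] [-1.7997e+02 -5.0000e-02  1.6500e+01] F [-0.78  0.16  0.14] w 0.0852
shift [-0.0007  0.0056  0.0013] rot [-0.0005 -0.0009  0.0017]
[251.54330975 184.88335821] [251.93665929 105.45796995]
```

View pics/w1.png

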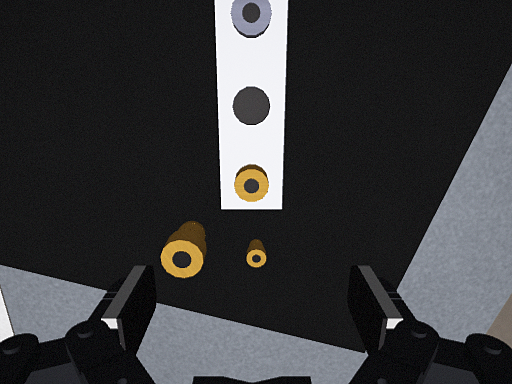

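The bushing's top is at about (251,185), within 1 px of the prediction. The rack lies vertical in the picture, so the yaw is right. I'll measure the centre by colour.

```bash
python3 - <<'E'
from h import *
import cv2
im=cv2.imread("pics/w1.png")[150:215,215:290]
cv2.imwrite("pics/w1c.png",cv2.resize(im,None,fx=8,fy=8,interpolation=cv2.INTER_CUBIC))
hsv=cv2.cvtColor(im,cv2.COLOR_BGR2HSV)
m=((hsv[...,0]<30)&(hsv[...,1]>100)&(hsv[...,2]>150)).astype(np.uint8)
c=max(cv2.findContours(m,0,1)[0],key=cv2.contourArea)
e=cv2.fitEllipse(c);print(e[0][0]+215,e[0][1]+150,e)
p=pose();print(plane("wrist",(e[0][0]+215,e[0][1]+150),.06,p))
E
```

```text
250.98212814331055 184.94570541381836 ((35.98212814331055, 34.94570541381836), (31.96166229248047, 33.15171813964844), 90.70199584960938)
[ 0.59666688 -0.23434061]
```

View pics/w1c.png

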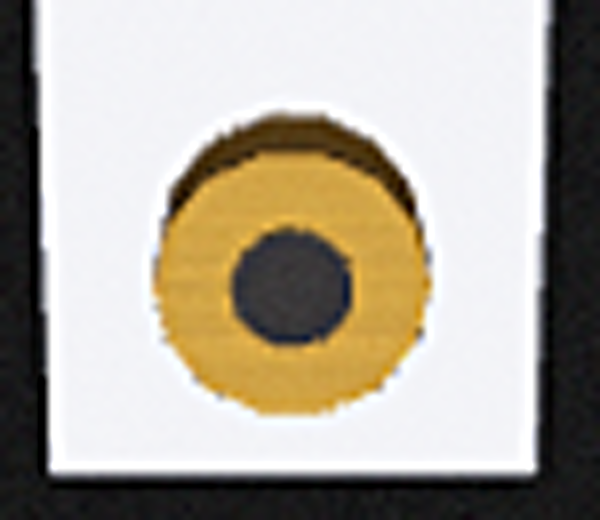

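The ring centre is (251,185), which puts the bushing at (0.5967, -0.2342). I'll descend.

```bash
python3 -c "
from h import *
go([.5967,-.2342,.058],16.4)"
```

```text
t 2.2 p [ 0.5961 -0.2285  0.1914] [-1.7999e+02 -6.0000e-02  1.6500e+01] F [-0.52 -0.07 -0.45] w 0.0854
shift [-0.0012  0.0056  0.1334] rot [-0.0002 -0.0011  0.0018]
```

Call:
arm_command --pt "-0.001 0.0055 0.03 0 -0.001 0.0015 -1" --pt "-0.001 0.0055 0.06 0 -0.001 0.0015 -1" --pt "-0.001 0.0055 0.09 0 -0.001 0.0015 -1" --pt "-0.001 0.0055 0.115 0 -0.001 0.0015 -1" --pt "-0.001 0.0055 0.124 0 -0.001 0.0015 -1"

```text
time_s: 2.7
eef_pos: [0.596, -0.2339, 0.0648]
orientation: [-179.8, 0.2, 16.4]
wrist_force: [-0.5, -0.1, -0.0]
gripper_width: 0.0854
```

```bash
python3 -c "
from h import *
go([.5967,-.2342,.0575],16.4)"
```

```text
t 2.7 p [ 0.596  -0.2339  0.0648] [-1.7981e+02  1.6000e-01  1.6390e+01] F [-0.49 -0.06 -0.04] w 0.0854
shift [0.0007 0.0005 0.0073] rot [-0.0033  0.0028 -0.0002]
```

Call:
arm_command --pt "0.0005 0 0.004 0 0 0 -1" --pt "0.0005 0 0.005 0 0 0 -1" --pt "0.0005 0 0.006 0 0 0 -1" --pt "0.0005 0 0.006 0 0 0 -1" --pt "0.0005 0 0.006 0 0 0 -1"

```text
time_s: 3.2
eef_pos: [0.5977, -0.2355, 0.0615]
orientation: [180.0, -0.0, 16.3]
wrist_force: [0.2, 0.8, -0.1]
gripper_width: 0.0858
```

```bash
python3 - <<'E'
from h import *
import cv2
go([.5967,-.2342,.0575],16.4)
a=robot.get_image("wrist");b=robot.get_image("side")
cv2.imwrite("pics/w2.png",a[...,::-1]);cv2.imwrite("pics/s2.png",cv2.resize(b[180:310,170:310],None,fx=5,fy=4.5)[...,::-1])
E
```

```text
t 3.2 p [ 0.5977 -0.2355  0.0615] [ 1.7997e+02 -3.0000e-02  1.6330e+01] F [ 0.2   0.76 -0.06] w 0.0858
shift [-0.0006 -0.0015  0.004 ] rot [ 0.0005 -0.0005 -0.0012]
```

View pics/w2.png

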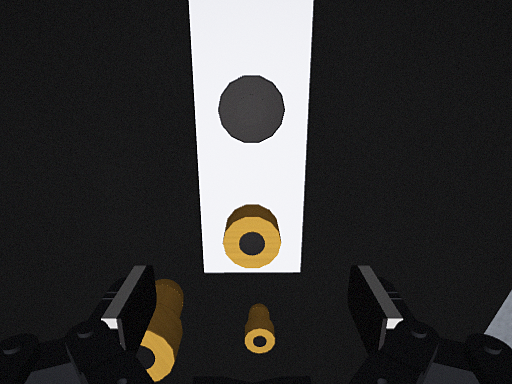

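View pics/s2.png

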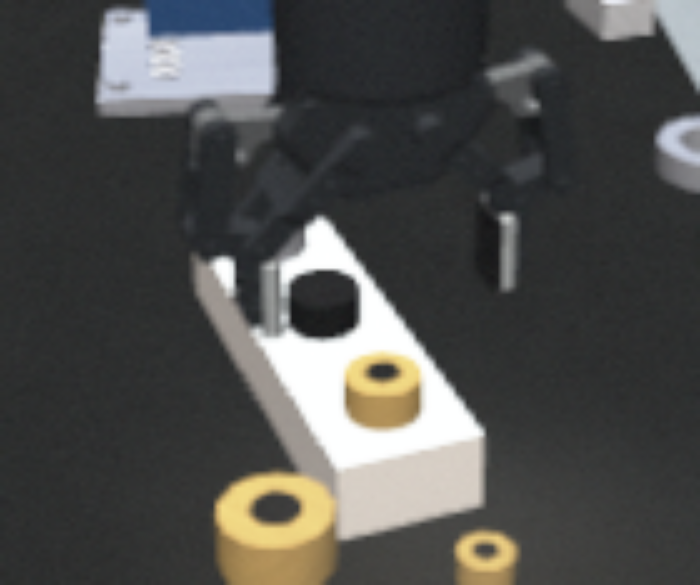

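```bash
python3 - <<'E'
from h import *
p=pose(); print(p[0])
print("bush",proj("wrist",[.5967,-.2342,.06],p))
P,R=p
for s in(-.0428,.0428):
  for z in (-.02,.0,.014):
    X=P+R@np.array([s,0,z]); print(s,z,proj("wrist",X,p),proj("side",X))
E
python3 - <<'E'
import cv2
im=cv2.imread("pics/w2.png")[230:384,60:450]
cv2.imwrite("pics/w2c.png",cv2.resize(im,None,fx=2,fy=2))
E
```

```text
[ 0.59763385 -0.23544604  0.06123768]
bush [251.88845823 242.55858946]
-0.0428 -0.02 [164.28653259 265.18114589] [224.90599897 258.89969354]
-0.0428 0.0 [173.3228262  246.03338401] [225.26342984 267.43218415]
-0.0428 0.014 [178.61143683 234.82690251] [225.50820986 273.27550465]
0.0428 -0.02 [341.81350525 265.20717396] [266.66663665 249.07484644]
0.0428 0.0 [332.49341292 246.05500536] [266.49381145 257.40427897]
0.0428 0.014 [327.03879464 234.84612834] [266.3753564  263.11330417]
```

View pics/w2c.png

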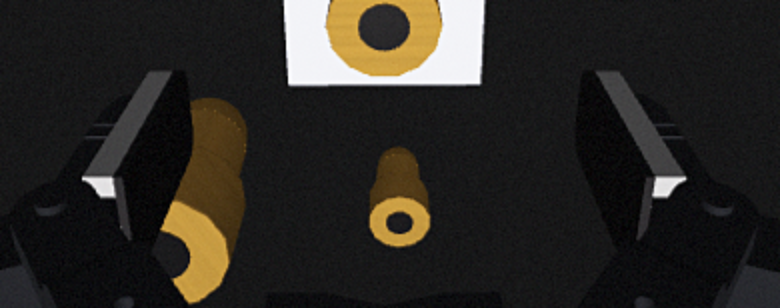

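```bash
python3 - <<'E'
from h import *
print(robot.nose_length,[a for a in dir(robot) if a[0]!='_'])
p=(np.zeros(3),np.eye(3))
for z in (-.05,-.04,-.034,-.02,0,.014): print(z,proj("wrist",[-.0428,-.011,z],p),proj("wrist",[-.0428,.011,z],p))
E
```

```text
0.014 ['Unreachable', 'camera_params', 'get_image', 'nose_length', 'sense', 'sign_off']
-0.05 [143.1279486  280.03707881] [148.73718036 326.55796295]
-0.04 [150.38309434 266.66716022] [155.2841594  310.87707903]
-0.034 [154.28862989 259.46996609] [158.82732401 302.39072942]
-0.02 [162.32705599 244.65660378] [166.16180366 284.82367699]
0 [171.75150108 227.2890597 ] [174.83347304 264.05387763]
0.014 [177.24705871 217.16174307] [179.92661998 251.85511458]
```

Both the wrist and side pictures put the open fingertips about 35 mm behind the TCP, at wrist (153,265) and side (224,253) and (272,244). The interface text implies they should be about 1 mm ahead of it. Before going lower, I'll half-close here, still wider than the head, and see where the tips go.

Call:
arm_command --pt "-0.0005 -0.0015 0 0 0 0 0" --pt "-0.0005 -0.0015 0 0 0 0 0" --pt "-0.0005 -0.0015 0 0 0 0 0" --pt "-0.0005 -0.0015 0 0 0 0 0" --pt "-0.0005 -0.0015 0 0 0 0 0"

```text
time_s: 3.8
eef_pos: [0.5966, -0.2341, 0.0608]
orientation: [-180.0, 0.0, 16.3]
wrist_force: [0.8, -0.9, -0.4]
gripper_width: 0.0428
```

```bash
python3 - <<'E'
from h import *
import cv2
go([.5967,-.2342,.0575],16.4)
a=robot.get_image("wrist");b=robot.get_image("side")
cv2.imwrite("pics/w3.png",a[...,::-1]);cv2.imwrite("pics/s3.png",cv2.resize(b[180:310,170:310],None,fx=5,fy=4.5)[...,::-1])
E
```

```text
t 3.8 p [ 0.5966 -0.2341  0.0608] [-1.7998e+02  1.0000e-02  1.6330e+01] F [ 0.82 -0.91 -0.38] w 0.0428
shift [0.     0.0002 0.0033] rot [-0.0004  0.0003 -0.0012]
```

View pics/w3.png

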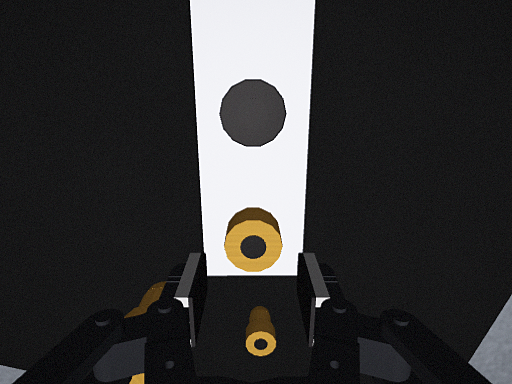

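View pics/s3.png

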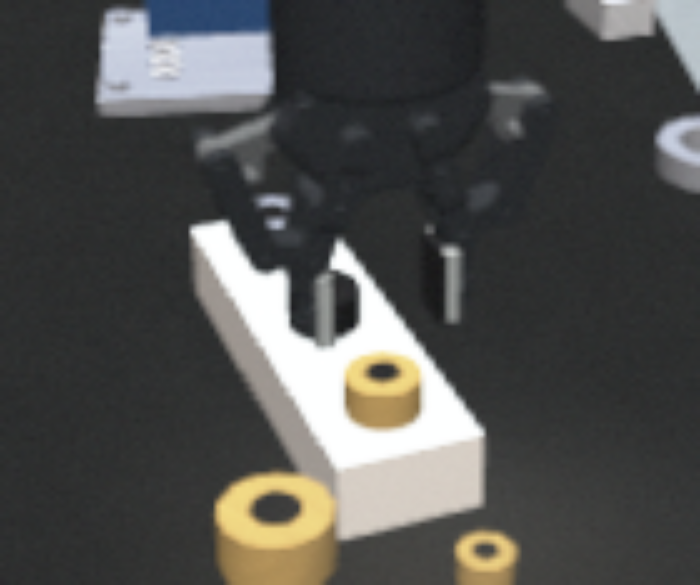

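With the gap at 43 mm, the tips are at wrist (205,253) and (300,253) and side (235,257) and (260,251). That is about 25 mm behind the reported TCP, with no sideways offset. The stated 14 mm nose length doesn't hold, so I'll go by what I measured. I'll go down in stages, watching force and pictures.

Call:
arm_command --pt "0 0 0.007 0 0 0 0" --pt "0 0 0.014 0 0 0 0" --pt "0 0 0.021 0 0 0 0" --pt "0 0 0.026 0 0 0 0" --pt "0 0 0.026 0 0 0 0"

```text
time_s: 4.4
eef_pos: [0.5962, -0.2338, 0.0337]
orientation: [-179.9, 0.1, 16.3]
wrist_force: [0.0, 0.4, 0.1]
gripper_width: 0.0429
```

```bash
python3 - <<'E'
from h import *
import cv2
go([.5967,-.2342,.021],16.4)
a=robot.get_image("wrist");b=robot.get_image("side")
cv2.imwrite("pics/w4.png",a[...,::-1]);cv2.imwrite("pics/s4.png",cv2.resize(b[180:310,170:310],None,fx=5,fy=4.5)[...,::-1])
E
```

```text
t 4.4 p [ 0.5962 -0.2338  0.0337] [-1.799e+02  8.000e-02  1.633e+01] F [0.02 0.44 0.12] w 0.0429
shift [0.0004 0.0006 0.0127] rot [-0.0018  0.0014 -0.0013]
```

View pics/w4.png

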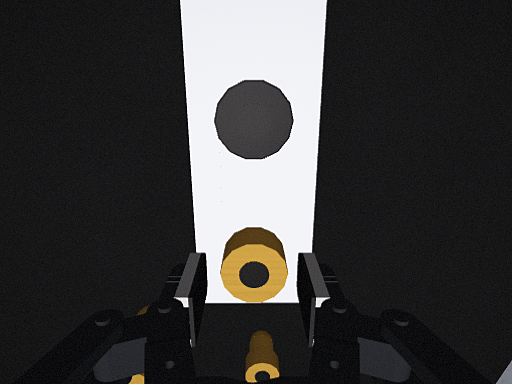

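View pics/s4.png

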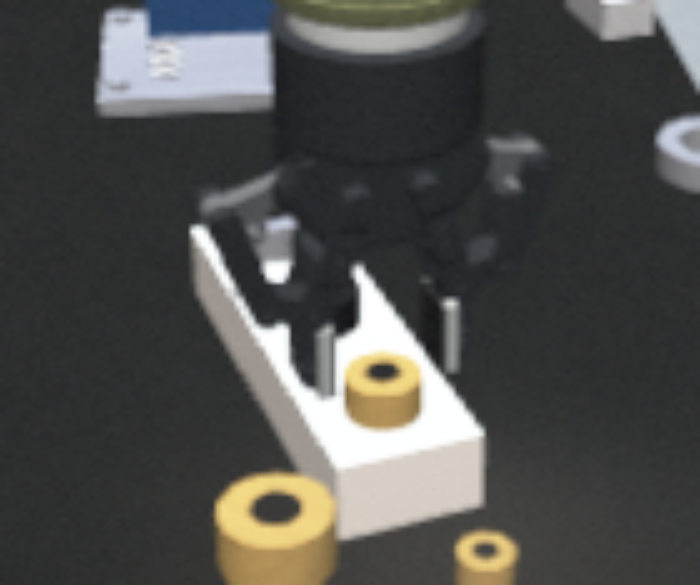

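The bushing, wrist (254,272), sits midway between the pads at 206 and 299. I'll go 14 mm farther.

Call:
arm_command --pt "0.0003 0.0005 0.004 0 0 0 0" --pt "0.0003 0.0005 0.008 0 0 0 0" --pt "0.0003 0.0005 0.012 0 0 0 0" --pt "0.0003 0.0005 0.014 0 0 0 0" --pt "0.0003 0.0005 0.014 0 0 0 0"

```text
time_s: 5.0
eef_pos: [0.5969, -0.2344, 0.0204]
orientation: [-180.0, 0.0, 16.3]
wrist_force: [0.7, 0.3, 0.1]
gripper_width: 0.0429
```

```bash
python3 - <<'E'
from h import *
import cv2
go([.5967,-.2342,.020],16.4)
a=robot.get_image("wrist");b=robot.get_image("side")
cv2.imwrite("pics/w5.png",a[...,::-1]);cv2.imwrite("pics/s5.png",cv2.resize(b[230:290,200:290],None,fx=8,fy=8,interpolation=cv2.INTER_CUBIC)[...,::-1])
E
```

```text
t 5.0 p [ 0.5969 -0.2344  0.0204] [-1.7995e+02  4.0000e-02  1.6330e+01] F [0.66 0.3  0.12] w 0.0429
shift [-0.0001 -0.0002  0.0004] rot [-0.0009  0.0007 -0.0012]
```

View pics/w5.png

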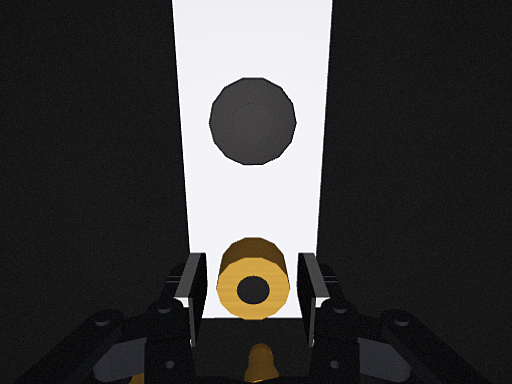

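View pics/s5.png

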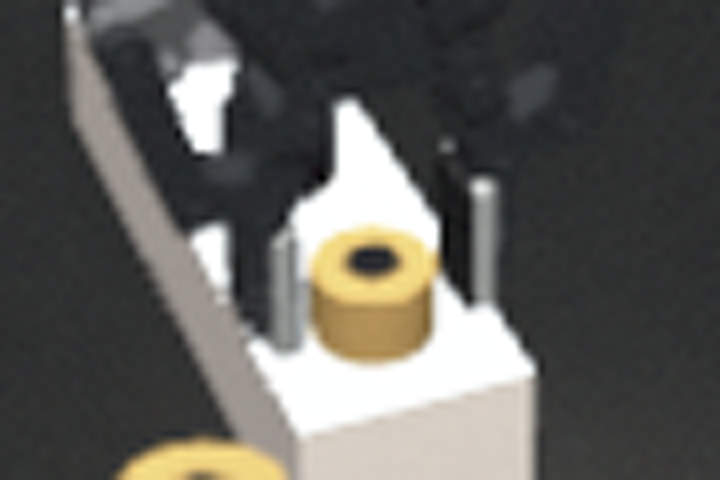

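The pads straddle the head with a few mm still under the tips. I'll go 1.5 mm lower and close.

Call:
arm_command --pt "0 0 0.0015 0 0 0 0.1" --pt "0 0 0.0015 0 0 0 0.25" --pt "0 0 0.0015 0 0 0 0.5" --pt "0 0 0.0015 0 0 0 1" --pt "0 0 0.0015 0 0 0 1" --grip_force 100

```text
time_s: 5.6
eef_pos: [0.5971, -0.2345, 0.0198]
orientation: [180.0, -0.0, 16.3]
wrist_force: [-1.8, 0.1, 6.4]
gripper_width: 0.0279
```

Call:
arm_command --pt "0 0 0 0 0 0 1" --pt "0 0 0 0 0 0 1" --pt "0 0 0 0 0 0 1" --pt "0 0 0 0 0 0 1" --pt "0 0 0 0 0 0 1" --grip_force 100

```text
time_s: 6.1
eef_pos: [0.5971, -0.2345, 0.0198]
orientation: [180.0, -0.0, 16.3]
wrist_force: [-1.6, 0.7, 5.2]
gripper_width: 0.0281
```

```bash
python3 - <<'E'
from h import *
import cv2
go([.5967,-.2342,.020],16.4)
a=robot.get_image("wrist");b=robot.get_image("side")
cv2.imwrite("pics/w6.png",a[...,::-1]);cv2.imwrite("pics/s6.png",cv2.resize(b[230:290,200:290],None,fx=8,fy=8,interpolation=cv2.INTER_CUBIC)[...,::-1])
E
```

```text
t 6.1 p [ 0.5971 -0.2345  0.0198] [ 1.800e+02 -1.000e-02  1.633e+01] F [-1.55  0.67  5.21] w 0.0281
shift [-0.0003 -0.0004 -0.0002] rot [ 0.0001 -0.0001 -0.0013]
```

View pics/w6.png

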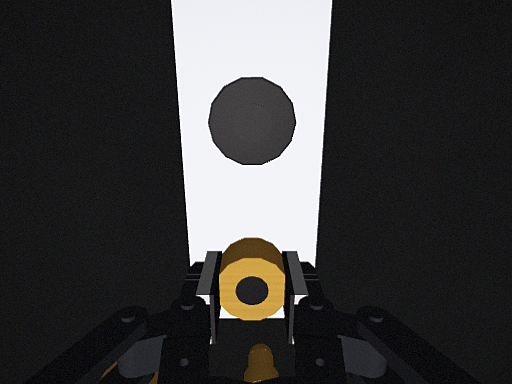

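View pics/s6.png

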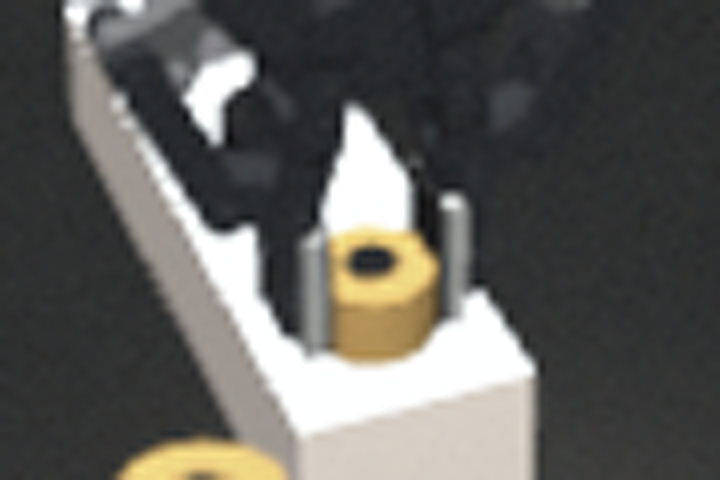

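The grip holds, but +5 N upward and a z that stalled at 0.0198 mean the tips swung forward onto the rack top. That puts the closed tips about 20 mm behind the TCP, level with the shoulder. I'll regrip 4 mm higher so the tips stay clear of the nest.

Call:
arm_command --pt "0 0 0 0 0 0 0" --pt "0 0 0 0 0 0 0" --pt "0 0 -0.003 0 0 0 0" --pt "0 0 -0.003 0 0 0 0" --pt "0 0 -0.003 0 0 0 0" --grip_force 100

```text
time_s: 6.7
eef_pos: [0.5971, -0.2344, 0.0223]
orientation: [-180.0, 0.0, 16.3]
wrist_force: [-0.3, -0.0, -0.4]
gripper_width: 0.0426
```

```bash
python3 - <<'E'
from h import *
import cv2
go([.5967,-.2342,.024],16.4)
p=pose()
a=robot.get_image("wrist")
im=a[...,::-1][230:345,190:315]
cv2.imwrite("pics/w7.png",cv2.resize(im,None,fx=5,fy=5,interpolation=cv2.INTER_CUBIC))
print(proj("wrist",[.5967,-.2342,.06],p))
E
```

```text
t 6.7 p [ 0.5971 -0.2344  0.0223] [-1.7998e+02  1.0000e-02  1.6330e+01] F [-0.26 -0.01 -0.4 ] w 0.0426
shift [-0.0003 -0.0003 -0.0017] rot [-0.0003  0.0001 -0.0012]
[252.52715598 285.4893019 ]
```

View pics/w7.png

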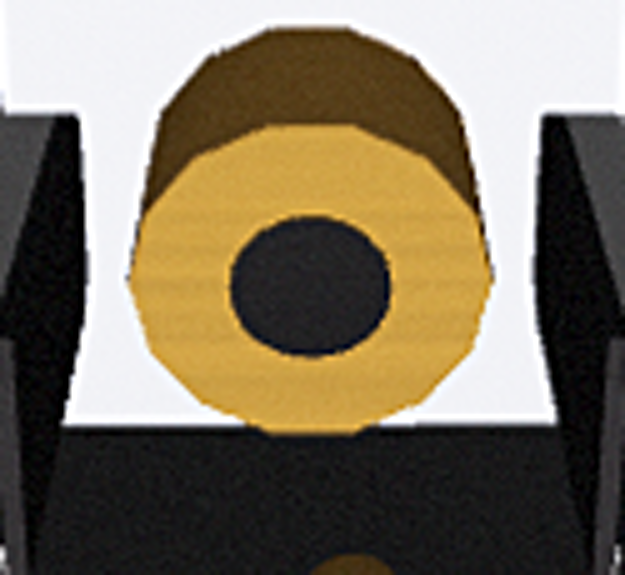

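The head is centred between the pads at cols 206–298 and is the right diameter for a 32 mm head. I'll raise 2 mm and close.

Call:
arm_command --pt "0 0 -0.002 0 0 0 0" --pt "0 0 -0.002 0 0 0 0.3" --pt "0 0 -0.002 0 0 0 0.6" --pt "0 0 -0.002 0 0 0 1" --pt "0 0 -0.002 0 0 0 1" --grip_force 100

```text
time_s: 7.25
eef_pos: [0.5972, -0.2346, 0.0252]
orientation: [180.0, -0.0, 16.3]
wrist_force: [-1.3, 0.9, 5.7]
gripper_width: 0.027
```

Call:
arm_command --pt "0 0 0 0 0 0 1" --pt "0 0 0 0 0 0 1" --pt "0 0 -0.005 0 0 0 1" --pt "0 0 -0.01 0 0 0 1" --pt "0 0 -0.015 0 0 0 1"

```text
time_s: 7.75
eef_pos: [0.597, -0.2344, 0.0396]
orientation: [-180.0, 0.0, 16.3]
wrist_force: [0.3, 0.6, -2.6]
gripper_width: 0.027
```

```bash
python3 - <<'E'
from h import *
import cv2
go([.5967,-.2342,.14],16.4)
b=robot.get_image("side");cv2.imwrite("pics/s7.png",cv2.resize(b[210:290,190:290],None,fx=7,fy=7,interpolation=cv2.INTER_CUBIC)[...,::-1])
E
```

```text
t 7.75 p [ 0.597  -0.2344  0.0396] [-1.7996e+02  3.0000e-02  1.6330e+01] F [ 0.34  0.59 -2.6 ] w 0.027
shift [-0.0002 -0.0003 -0.1004] rot [-0.0006  0.0005 -0.0012]
```

View pics/s7.png

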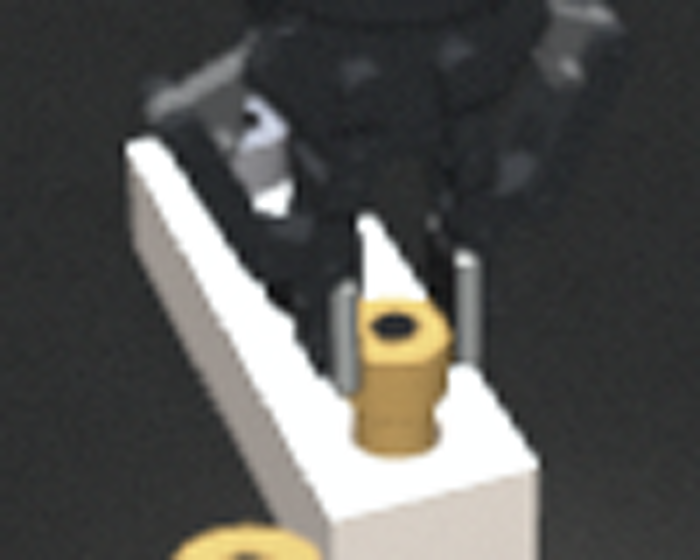

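The bushing is held upright in the pads, side crop (400,380). I'll lift and carry it over.

Call:
arm_command --pt "0 0 -0.02 0 0 0 1" --pt "0 0 -0.045 0 0 0 1" --pt "0 0 -0.07 0 0 0 1" --pt "0 0 -0.09 0 0 0 1" --pt "0 0 -0.097 0 0 0 1"

```text
time_s: 8.3
eef_pos: [0.5977, -0.2348, 0.1386]
orientation: [179.9, -0.1, 16.3]
wrist_force: [0.9, 0.1, -1.7]
gripper_width: 0.0271
```

```bash
python3 - <<'E'
from h import *
import cv2
go([.5385,.1835,.135],16.4)
E
```

```text
t 8.3 p [ 0.5977 -0.2348  0.1386] [ 1.7987e+02 -1.3000e-01  1.6330e+01] F [ 0.95  0.06 -1.73] w 0.0271
shift [ 0.0608 -0.4181  0.0027] rot [ 0.0023 -0.0022 -0.0012]
```

Call:
arm_command --pt "0.003 -0.02 0 0 0 0 1" --pt "0.009 -0.06 0 0 0 0 1" --pt "0.015 -0.105 0 0 0 0 1" --pt "0.022 -0.15 0 0 0 0 1" --pt "0.028 -0.195 0 0 0 0 1"

```text
time_s: 8.8
eef_pos: [0.5683, -0.0377, 0.1356]
orientation: [-179.9, 0.1, 16.3]
wrist_force: [-0.0, 0.8, -2.5]
gripper_width: 0.0271
```

Call:
arm_command --pt "0.006 -0.045 0 0 0 0 1" --pt "0.013 -0.09 0 0 0 0 1" --pt "0.02 -0.135 0 0 0 0 1" --pt "0.026 -0.175 0 0 0 0 1" --pt "0.03 -0.2 0 0 0 0 1"

```text
time_s: 9.3
eef_pos: [0.5405, 0.1636, 0.1357]
orientation: [-179.9, 0.1, 16.4]
wrist_force: [-0.8, -0.4, -1.7]
gripper_width: 0.027
```

```bash
python3 - <<'E'
from h import *
import cv2
go([.5385,.1835,.135],16.4)
E
```

```text
t 9.3 p [0.5405 0.1636 0.1357] [-1.7994e+02  9.0000e-02  1.6450e+01] F [-0.78 -0.41 -1.74] w 0.027
shift [ 0.0038 -0.0196  0.0008] rot [-0.0011  0.0015  0.0008]
```

```bash
python3 - <<'E'
from h import *
import cv2
p=pose(); print(p[0])
for n in ["wrist","scene","side"]:
    im=robot.get_image(n)[...,::-1]
    cv2.imwrite(f"pics/{n}8.png",im)
    print(n,proj(n,[.5385,.1835,.075],p))
a=cv2.imread("pics/scene8.png")[115:225,290:400]; b=cv2.imread("pics/side8.png")[110:220,160:270]
cv2.imwrite("pics/m8.png",np.hstack([cv2.resize(a,(385,385),interpolation=2),cv2.resize(b,(385,385),interpolation=2)]))
E
```

```text
[0.54045271 0.16359575 0.13574223]
wrist [258.24286551 179.70303593]
scene [342.75542339 192.87712177]
side [214.73208514 171.35017246]
```

View pics/wrist8.png

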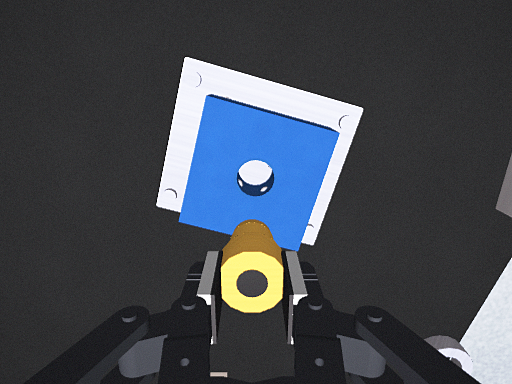

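View pics/m8.png

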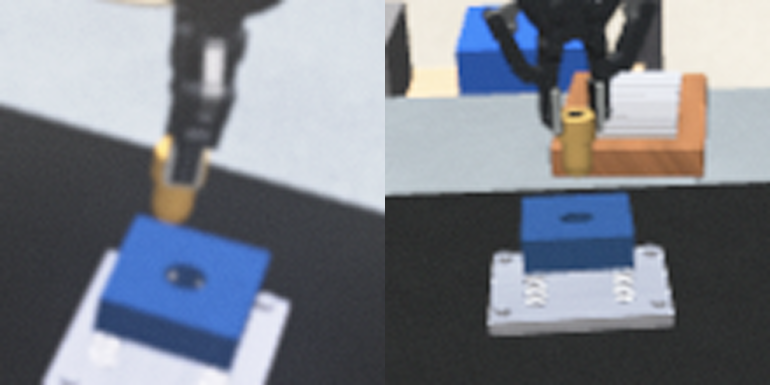

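In the wrist picture the bore mouth is at about (255,177), the held bushing's head at (252,283) and its foot end near (252,225). I'll measure these closer.

```bash
python3 - <<'E'
import cv2,numpy as np
im=cv2.imread("pics/wrist8.png")
a=cv2.resize(im[150:205,225:290],None,fx=9,fy=9,interpolation=2);b=cv2.resize(im[212:320,205:300],None,fx=6,fy=5.4,interpolation=2)
cv2.imwrite("pics/b8.png",a);cv2.imwrite("pics/h8.png",b)
E
```

```text
(no output)
```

View pics/b8.png

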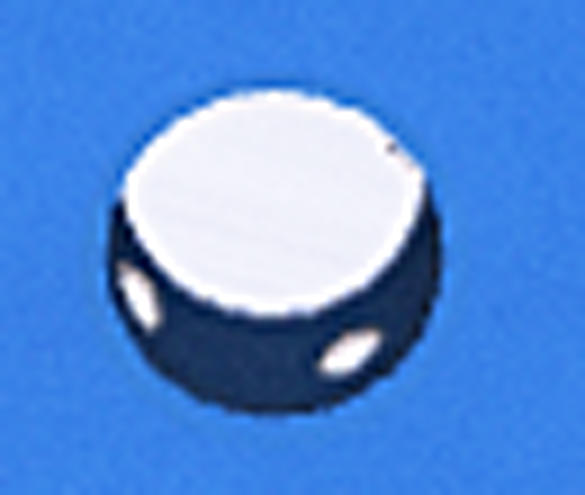

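View pics/h8.png

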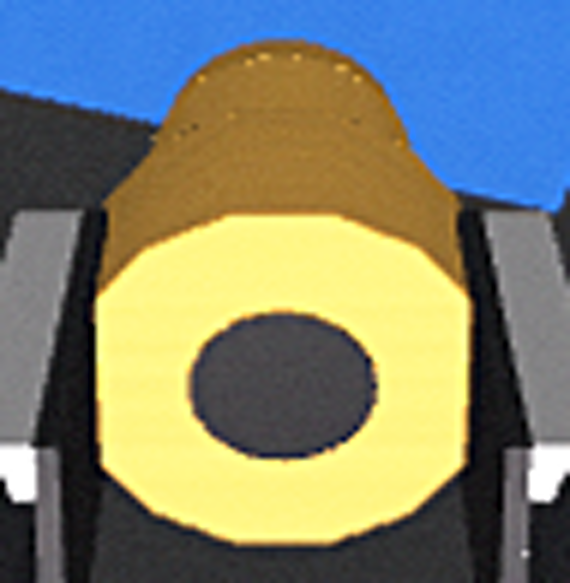

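```bash
python3 - <<'E'
from h import *
p=pose(); print(p[0],robot.sense()["time_s"])
for z in (.073,.075): 
    b=plane("wrist",(255.06,177.3),z,p); print("bore",b)
P,R=p
for zt in (.033,.035,.037):
    h=plane("wrist",(251.8,282.3),P[2]+zt,p); print("head",h,"in tool",(R.T@(np.r_[h,P[2]+zt]-P)).round(4))
h=plane("wrist",(251.8,282.3),P[2]+.035,p)
# predicted outlines: head width & foot far edge
for zt,r,y in[(.035,.016,0)]:
    for dx in(-r,r): print(proj("wrist",np.r_[h,P[2]+zt]+R@[dx,0,0],p))
print("foot near edge",proj("wrist",np.r_[h,P[2]-.015]+R@[0,-.0095,0],p), "taper top",proj("wrist",np.r_[h,P[2]-.005]+R@[0,-.012,0],p))
E
```

```text
[0.54099485 0.16209069 0.13573468] 9.45
bore [0.53662774 0.18245556]
bore [0.53645188 0.18298725]
head [0.54077169 0.16087746] in tool [-0.0006  0.0011 -0.033 ]
head [0.54040441 0.16212574] in tool [-0.0006 -0.0002 -0.035 ]
head [0.54003712 0.16337403] in tool [-0.0006 -0.0015 -0.037 ]
[215.45889533 282.29432571]
[288.14259364 282.30567452]
foot near edge [251.8997733  218.62904443] taper top [251.88614789 221.47625938]
```

```bash
python3 - <<'E'
from h import *
go([.5372,.184,.105],16.4)
E
```

```text
t 9.45 p [0.541  0.1621 0.1357] [-1.7997e+02  8.0000e-02  1.6480e+01] F [ 0.27 -0.85 -1.58] w 0.0272
shift [ 0.0026 -0.0221  0.0307] rot [-0.0006  0.0014  0.0014]
```

Call:
arm_command --pt "0.0025 -0.011 0.005 -0.0006 0.0014 0 1" --pt "0.0025 -0.022 0.01 -0.0006 0.0014 0 1" --pt "0.0025 -0.022 0.02 -0.0006 0.0014 0 1" --pt "0.0025 -0.022 0.028 -0.0006 0.0014 0 1" --pt "0.0025 -0.022 0.03 -0.0006 0.0014 0 1"

```text
time_s: 9.95
eef_pos: [0.5373, 0.1822, 0.1049]
orientation: [-180.0, 0.1, 16.3]
wrist_force: [0.4, -0.3, -1.9]
gripper_width: 0.0274
```

Call:
arm_command --pt "0 0 0 0 0 0 1" --pt "0 0 0 0 0 0 1" --pt "0 0 0 0 0 0 1" --pt "0 0 0 0 0 0 1" --pt "0 0 0 0 0 0 1"

```text
time_s: 10.45
eef_pos: [0.5379, 0.1827, 0.1067]
orientation: [180.0, -0.1, 16.3]
wrist_force: [-1.3, 0.4, -2.1]
gripper_width: 0.0272
```

```bash
python3 - <<'E'
from h import *
import cv2
go([.5372,.184,.105],16.4)
p=pose()
for n in ["scene","side","wrist"]:
    im=robot.get_image(n)[...,::-1]
    cv2.imwrite(f"pics/{n}9.png",im)
P,R=p
for n in ("scene","side"): print(n,"foot",proj(n,P+R@[-.0006,-.0002,.015]),"top",proj(n,P+R@[-.0006,-.0002,-.035]),"bore",proj(n,[.5366,.1838,.075]))
a=cv2.imread("pics/scene9.png")[150:230,300:390]; b=cv2.imread("pics/side9.png")[130:210,170:260]
cv2.imwrite("pics/m9a.png",cv2.resize(a,None,fx=7,fy=7,interpolation=2));cv2.imwrite("pics/m9b.png",cv2.resize(b,None,fx=7,fy=7,interpolation=2))
E
```

```text
t 10.45 p [0.5379 0.1827 0.1067] [ 1.7998e+02 -9.0000e-02  1.6330e+01] F [-1.26  0.44 -2.13] w 0.0272
shift [-0.0004 -0.0014  0.0017] rot [ 0.0003 -0.0016 -0.0013]
scene foot [343.85259254 186.87078133] top [347.91755783 169.22637464] bore [343.11392441 192.41360051]
side foot [214.0616795  166.16413259] top [213.20131217 149.78952679] bore [214.07643527 171.33352652]
```

View pics/m9a.png

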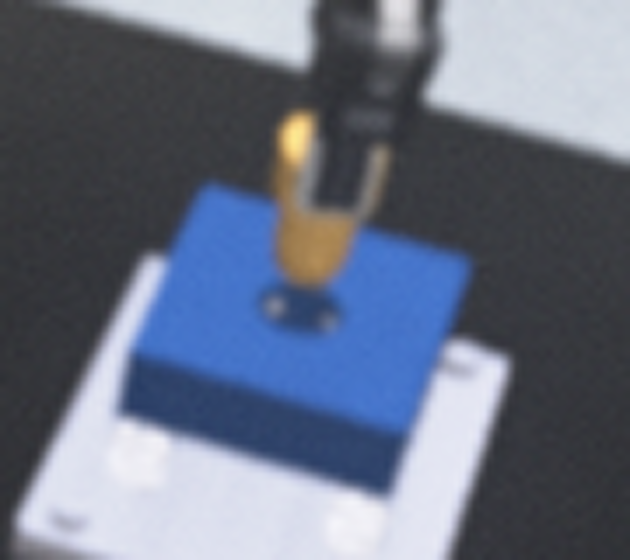

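View pics/m9b.png

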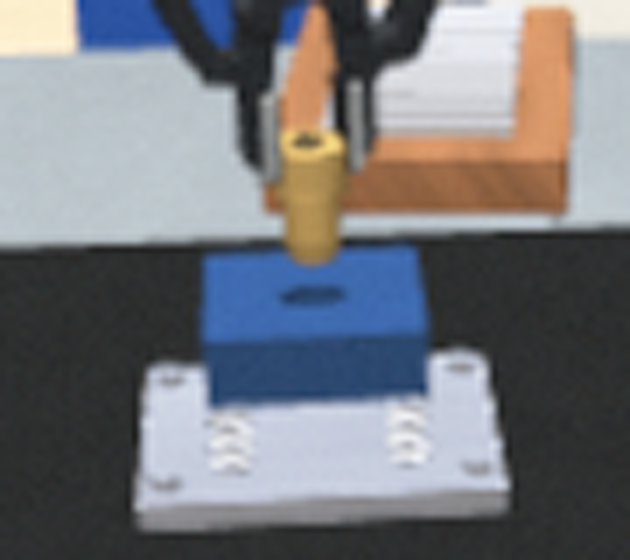

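View pics/wrist9.png

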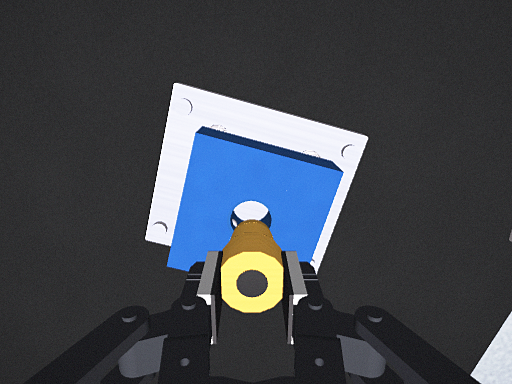

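```bash
python3 - <<'E'
from h import *
import cv2
im=cv2.imread("pics/wrist9.png")[190:250,215:290]
cv2.imwrite("pics/b9.png",cv2.resize(im,None,fx=9,fy=9,interpolation=2))
P=np.array([.5379,.1827,.1067]);R=Rn.from_euler("xyz",[179.98,-.09,16.33],degrees=True).as_matrix()
import math
for c in [(.5366,.1838),(.5361,.184),(.538,.1836)]:
    pts=np.array([proj("wrist",[c[0]+.013*math.cos(t),c[1]+.013*math.sin(t),.073],(P,R)) for t in np.linspace(0,6.28,60)])
    print(c,"x",pts[:,0].min(),pts[:,0].max(),"top",pts[:,1].min(),"bot",pts[:,1].max())
b=P+R@[-.0006,-.0002,0];print("bushing",b[:2], robot.sense()["eef_pos"])
E
```

```text
(0.5366, 0.1838) x 230.5148263657447 271.7837409982209 top 199.88028375490723 bot 238.0009105244204
(0.5361, 0.184) x 229.83112715940618 271.12107520540735 top 199.37273982628764 bot 237.53226169489346
(0.538, 0.1836) x 232.57595016738964 273.80784266421495 top 200.77242879239571 bot 238.82459754419256
bushing [0.53726797 0.18272323] [0.5378871  0.18275258 0.10653851]
```

View pics/b9.png

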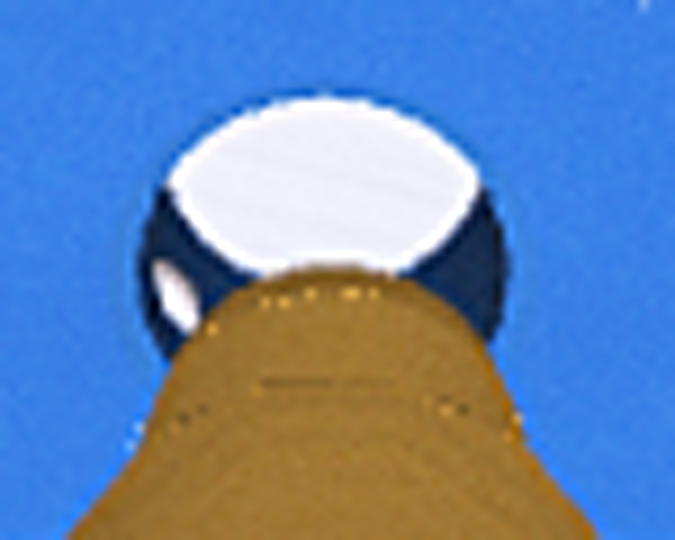

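The wrist fit puts the bore at about (0.5363, 0.1835), from a left edge of 229.9, right 270.9 and top 200.2. The bushing is at (0.5373, 0.1827). I'll shift by (-0.4, -1.1) mm in tool axes and go down gently.

Call:
arm_command --pt "-0.0004 -0.0011 0.002 0 -0.001 0 1" --pt "-0.0004 -0.0011 0.006 0 -0.001 0 1" --pt "-0.0004 -0.0011 0.01 0 -0.001 0 1" --pt "-0.0004 -0.0011 0.013 0 -0.001 0 1" --pt "-0.0004 -0.0011 0.015 0 -0.001 0 1"

```text
time_s: 11.1
eef_pos: [0.5371, 0.1836, 0.091]
orientation: [180.0, 0.0, 16.3]
wrist_force: [-0.7, -0.6, -2.0]
gripper_width: 0.027
```

Call:
arm_command --pt "0 0 0.002 0 0 0 1" --pt "0 0 0.004 0 0 0 1" --pt "0 0 0.006 0 0 0 1" --pt "0 0 0.008 0 0 0 1" --pt "0 0 0.009 0 0 0 1"

```text
time_s: 11.6
eef_pos: [0.5372, 0.1837, 0.0823]
orientation: [180.0, -0.0, 16.3]
wrist_force: [0.2, 0.4, -1.9]
gripper_width: 0.0274
```

```bash
python3 - <<'E'
from h import *
import cv2
go([.5372,.1838,.083],16.4)
for n in ["side","scene"]:
    im=robot.get_image(n)[...,::-1]
    cv2.imwrite(f"pics/{n}10.png",im)
a=cv2.imread("pics/scene10.png")[150:230,300:380]; b=cv2.imread("pics/side10.png")[130:210,175:255]
cv2.imwrite("pics/m10.png",np.hstack([cv2.resize(x,None,fx=5,fy=5,interpolation=2) for x in(a,b)]))
E
```

```text
t 11.6 p [0.5372 0.1837 0.0823] [179.99  -0.    16.33] F [ 0.24  0.37 -1.95] w 0.0274
shift [ 0.0001 -0.0001 -0.0007] rot [ 0.0002 -0.     -0.0012]
```

View pics/m10.png

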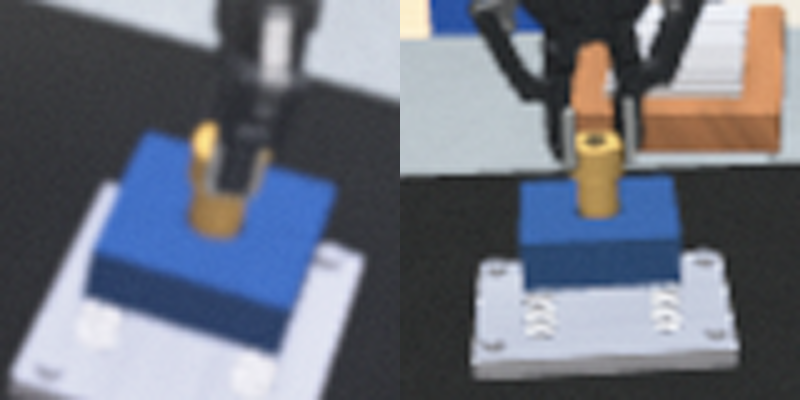

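It went in with no contact force; Fz is just the weight, -1.9 N. In both views the bushing stands upright in the bore. Next I'll press in small steps, reading force.

Call:
arm_command --pt "0 0 0.002 0 0 0 1" --pt "0 0 0.004 0 0 0 1" --pt "0 0 0.006 0 0 0 1" --pt "0 0 0.008 0 0 0 1" --pt "0 0 0.009 0 0 0 1" --grip_force 120

```text
time_s: 12.2
eef_pos: [0.5371, 0.1837, 0.0732]
orientation: [180.0, 0.0, 16.3]
wrist_force: [0.0, 0.3, -2.2]
gripper_width: 0.026
```

Call:
arm_command --pt "0 0 0.001 0 0 0 1" --pt "0 0 0.002 0 0 0 1" --pt "0 0 0.003 0 0 0 1" --pt "0 0 0.004 0 0 0 1" --pt "0 0 0.004 0 0 0 1"

```text
time_s: 12.7
eef_pos: [0.5371, 0.1837, 0.0695]
orientation: [180.0, -0.0, 16.3]
wrist_force: [-1.6, 1.0, 1.3]
gripper_width: 0.0265
```

Call:
arm_command --pt "0 0 0.001 0 0 0 1" --pt "0 0 0.002 0 0 0 1" --pt "0 0 0.003 0 0 0 1" --pt "0 0 0.004 0 0 0 1" --pt "0 0 0.004 0 0 0 1"

```text
time_s: 13.2
eef_pos: [0.5372, 0.1837, 0.0657]
orientation: [180.0, -0.0, 16.3]
wrist_force: [-4.2, 0.6, 6.3]
gripper_width: 0.0268
```

Call:
arm_command --pt "0 0 0.001 0 0 0 1" --pt "0 0 0.002 0 0 0 1" --pt "0 0 0.003 0 0 0 1" --pt "0 0 0.003 0 0 0 1" --pt "0 0 0.003 0 0 0 1"

```text
time_s: 13.7
eef_pos: [0.5372, 0.1837, 0.0631]
orientation: [180.0, -0.0, 16.3]
wrist_force: [-5.3, -0.2, 10.0]
gripper_width: 0.0265
```

Push is about 12 N. A sideways force of -5 N in x says the bore lies a little toward -x, so I'll ease that way while pressing.

Call:
arm_command --pt "-0.0005 0 0 0 0 0 1" --pt "-0.0005 0 0.001 0 0 0 1" --pt "-0.0005 0 0.002 0 0 0 1" --pt "-0.0005 0 0.002 0 0 0 1" --pt "-0.0005 0 0.002 0 0 0 1"

```text
time_s: 14.2
eef_pos: [0.5372, 0.1836, 0.0615]
orientation: [180.0, -0.1, 16.3]
wrist_force: [-4.3, -0.4, 11.6]
gripper_width: 0.0263
```

```bash
python3 - <<'E'
from h import *
import cv2
go([.5372,.1838,.06],16.4)
b=robot.get_image("side")[...,::-1];a=robot.get_image("scene")[...,::-1]
cv2.imwrite("pics/m11.png",np.hstack([cv2.resize(x,None,fx=5,fy=5,interpolation=2) for x in(a[150:230,300:380],b[130:210,175:255])]))
E
```

```text
t 14.2 p [0.5372 0.1836 0.0615] [ 1.7997e+02 -1.1000e-01  1.6330e+01] F [-4.34 -0.4  11.58] w 0.0263
shift [ 0.0001 -0.0002  0.0015] rot [ 0.0005 -0.0019 -0.0012]
```

View pics/m11.png

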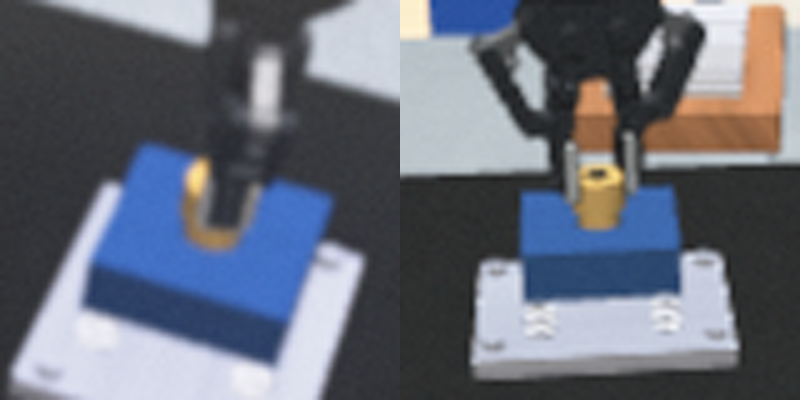

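The nest is sinking, its top about 10 crop px lower, and the shoulder is still above it. The grip hasn't slipped. I'll continue.

Call:
arm_command --pt "-0.0003 0 0.001 0 0 0 1" --pt "-0.0003 0 0.002 0 0 0 1" --pt "-0.0003 0 0.003 0 0 0 1" --pt "-0.0003 0 0.003 0 0 0 1" --pt "-0.0003 0 0.003 0 0 0 1"

```text
time_s: 14.8
eef_pos: [0.5372, 0.1836, 0.0584]
orientation: [180.0, -0.2, 16.3]
wrist_force: [-2.8, -0.2, 9.6]
gripper_width: 0.0265
```

Call:
arm_command --pt "0 0 0.001 0 0 0 1" --pt "0 0 0.002 0 0 0 1" --pt "0 0 0.002 0 0 0 1" --pt "0 0 0.002 0 0 0 1" --pt "0 0 0.002 0 0 0 1"

```text
time_s: 15.3
eef_pos: [0.5372, 0.1836, 0.0565]
orientation: [180.0, -0.2, 16.3]
wrist_force: [-2.3, 1.4, 9.5]
gripper_width: 0.026
```

Call:
arm_command --pt "0 0 0.001 0 0 0 1" --pt "0 0 0.002 0 0 0 1" --pt "0 0 0.002 0 0 0 1" --pt "0 0 0.002 0 0 0 1" --pt "0 0 0.002 0 0 0 1"

```text
time_s: 15.8
eef_pos: [0.5373, 0.1836, 0.0546]
orientation: [180.0, -0.2, 16.3]
wrist_force: [-2.9, 0.6, 11.0]
gripper_width: 0.0263
```

Call:
arm_command --pt "0 0 0.001 0 0 0 1" --pt "0 0 0.0015 0 0 0 1" --pt "0 0 0.0015 0 0 0 1" --pt "0 0 0.0015 0 0 0 1" --pt "0 0 0.0015 0 0 0 1"

```text
time_s: 16.3
eef_pos: [0.5372, 0.1837, 0.0532]
orientation: [180.0, -0.2, 16.3]
wrist_force: [-2.2, 0.6, 11.1]
gripper_width: 0.0264
```

```bash
python3 - <<'E'
from h import *
import cv2
go([.5372,.1838,.06],16.4)
b=robot.get_image("side")[...,::-1];a=robot.get_image("scene")[...,::-1]
cv2.imwrite("pics/m12.png",np.hstack([cv2.resize(x,None,fx=5,fy=5,interpolation=2) for x in(a[150:230,300:380],b[130:210,175:255])]))
E
```

```text
t 16.3 p [0.5372 0.1837 0.0532] [ 1.7997e+02 -1.7000e-01  1.6330e+01] F [-2.24  0.57 11.11] w 0.0264
shift [ 0.     -0.0001 -0.0068] rot [ 0.0005 -0.0029 -0.0012]
```

View pics/m12.png

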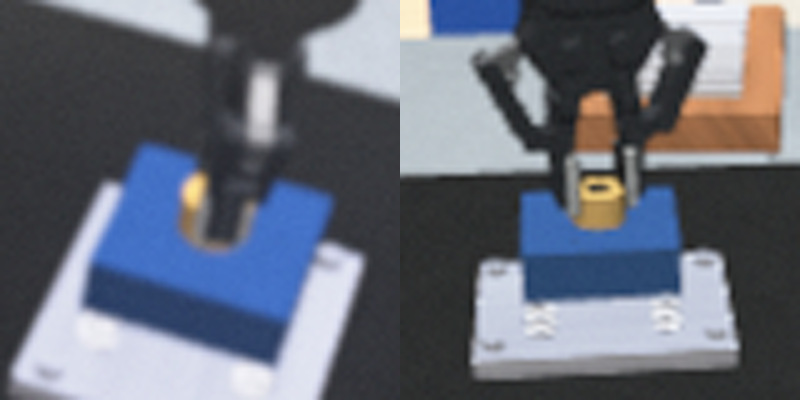

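The nest stays at the same height and the head is nearly down on it. I'll continue until the force climbs.

Call:
arm_command --pt "0 0 0.001 0 0 0 1" --pt "0 0 0.0015 0 0 0 1" --pt "0 0 0.0015 0 0 0 1" --pt "0 0 0.0015 0 0 0 1" --pt "0 0 0.0015 0 0 0 1"

```text
time_s: 16.9
eef_pos: [0.5372, 0.1837, 0.0519]
orientation: [180.0, -0.2, 16.3]
wrist_force: [-3.9, 0.5, 14.0]
gripper_width: 0.0267
```

Call:
arm_command --pt "0 0 0.001 0 0 0 1" --pt "0 0 0.0015 0 0 0 1" --pt "0 0 0.0015 0 0 0 1" --pt "0 0 0.0015 0 0 0 1" --pt "0 0 0.0015 0 0 0 1"

```text
time_s: 17.4
eef_pos: [0.5373, 0.1837, 0.0506]
orientation: [180.0, -0.2, 16.3]
wrist_force: [-4.7, 0.8, 15.8]
gripper_width: 0.0263
```

Call:
arm_command --pt "0 0 0.001 0 0 0 1" --pt "0 0 0.0015 0 0 0 1" --pt "0 0 0.0015 0 0 0 1" --pt "0 0 0.0015 0 0 0 1" --pt "0 0 0.0015 0 0 0 1"

```text
time_s: 17.9
eef_pos: [0.5373, 0.1837, 0.0494]
orientation: [180.0, -0.2, 16.3]
wrist_force: [-4.2, 0.4, 17.3]
gripper_width: 0.0263
```

Call:
arm_command --pt "0 0 0.0005 0 0 0 1" --pt "0 0 0.0008 0 0 0 1" --pt "0 0 0.0008 0 0 0 1" --pt "0 0 0.0008 0 0 0 1" --pt "0 0 0.0008 0 0 0 1"

```text
time_s: 18.4
eef_pos: [0.5373, 0.1837, 0.0487]
orientation: [180.0, -0.2, 16.3]
wrist_force: [-6.3, 0.4, 18.7]
gripper_width: 0.0264
```

```bash
python3 - <<'E'
from h import *
import cv2
go([.5372,.1838,.06],16.4)
b=robot.get_image("side")[...,::-1];a=robot.get_image("scene")[...,::-1]
cv2.imwrite("pics/m13.png",np.hstack([cv2.resize(x,None,fx=5,fy=5,interpolation=2) for x in(a[150:230,300:380],b[130:210,175:255])]))
E
```

```text
t 18.4 p [0.5373 0.1837 0.0487] [179.96  -0.2   16.34] F [-6.27  0.38 18.7 ] w 0.0264
shift [-0.     -0.0001 -0.0113] rot [ 0.0006 -0.0035 -0.0011]
```

View pics/m13.png

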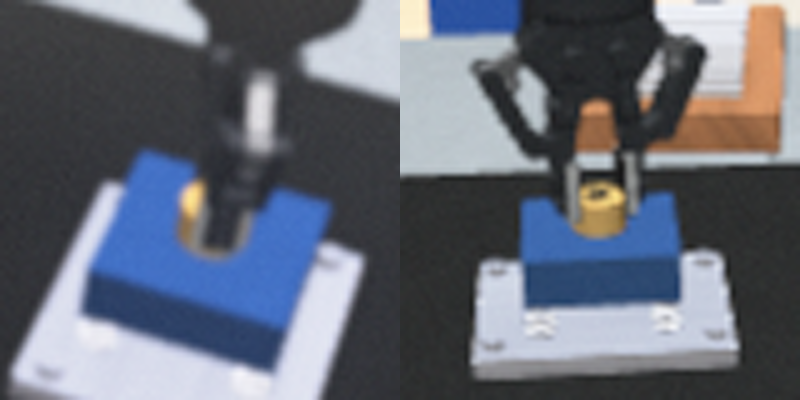

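Call:
arm_command --pt "0 0 0.0004 0 0 0 1" --pt "0 0 0.0008 0 0 0 1" --pt "0 0 0.0008 0 0 0 1" --pt "0 0 0.0008 0 0 0 1" --pt "0 0 0.0008 0 0 0 1"

```text
time_s: 19.0
eef_pos: [0.5373, 0.1837, 0.048]
orientation: [180.0, -0.2, 16.3]
wrist_force: [-5.7, 1.0, 19.5]
gripper_width: 0.0266
```

Push is about 21.5 N, with the force climbing at about 1.6 N/mm. That matches the nest springs (26 N at 16 mm), so the shoulder is on the nest. I'll ease up with the spring before letting go.

Call:
arm_command --pt "0 0 -0.001 0 0 0 1" --pt "0 0 -0.0025 0 0 0 1" --pt "0 0 -0.004 0 0 0 1" --pt "0 0 -0.0055 0 0 0 1" --pt "0 0 -0.006 0 0 0 1"

```text
time_s: 19.5
eef_pos: [0.5372, 0.1837, 0.0533]
orientation: [180.0, -0.2, 16.3]
wrist_force: [-3.4, 0.8, 11.5]
gripper_width: 0.0264
```

Call:
arm_command --pt "0 0 -0.001 0 0 0 1" --pt "0 0 -0.002 0 0 0 1" --pt "0 0 -0.003 0 0 0 1" --pt "0 0 -0.004 0 0 0 1" --pt "0 0 -0.004 0 0 0 1"

```text
time_s: 20.0
eef_pos: [0.5372, 0.1837, 0.0566]
orientation: [180.0, -0.2, 16.3]
wrist_force: [-1.4, 1.1, 6.7]
gripper_width: 0.0264
```

Call:
arm_command --pt "0 0 -0.001 0 0 0 1" --pt "0 0 -0.002 0 0 0 1" --pt "0 0 -0.003 0 0 0 1" --pt "0 0 -0.004 0 0 0 1" --pt "0 0 -0.004 0 0 0 1"

```text
time_s: 20.5
eef_pos: [0.5371, 0.1837, 0.06]
orientation: [180.0, -0.1, 16.3]
wrist_force: [2.7, 3.5, 1.2]
gripper_width: 0.0263
```

Call:
arm_command --pt "0 0 0 0 0 0 0.3" --pt "0 0 0 0 0 0 0" --pt "0 0 0 0 0 0 -0.2" --pt "0 0 0 0 0 0 -0.3" --pt "0 0 0 0 0 0 -0.3"

```text
time_s: 21.0
eef_pos: [0.5362, 0.1833, 0.0597]
orientation: [180.0, 0.0, 16.3]
wrist_force: [-0.5, -0.2, -0.4]
gripper_width: 0.0556
```

```bash
python3 - <<'E'
from h import *
import cv2
go([.5372,.1838,.06],16.4)
b=robot.get_image("side")[...,::-1]
cv2.imwrite("pics/m14.png",cv2.resize(b[130:210,175:255],None,fx=7,fy=7,interpolation=2))
E
```

```text
t 21.0 p [0.5362 0.1833 0.0597] [1.7999e+02 3.0000e-02 1.6320e+01] F [-0.51 -0.23 -0.44] w 0.0556
shift [ 0.0011 -0.0002 -0.0003] rot [ 0.0002  0.0005 -0.0013]
```

View pics/m14.png

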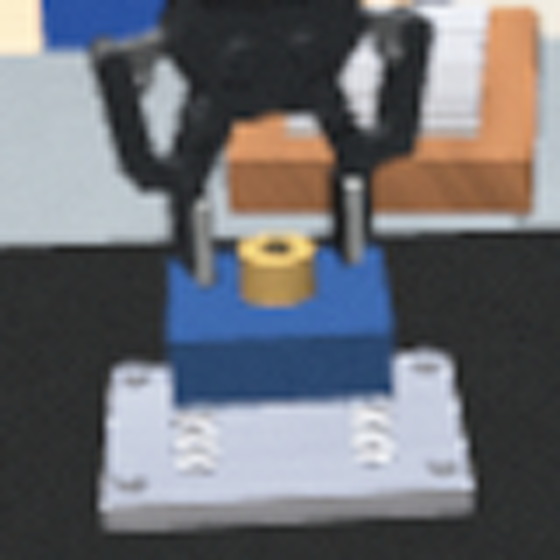

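The fingers are clear and the nest is back up with the head on it. I'll retreat upward and check the seating.

Call:
arm_command --pt "0 0 -0.01 0 0 0 -0.3" --pt "0 0 -0.035 0 0 0 -0.3" --pt "0 0 -0.07 0 0 0 -0.3" --pt "0 0 -0.1 0 0 0 -0.3" --pt "0 0 -0.12 0 0 0 -0.3"

```text
time_s: 21.55
eef_pos: [0.5368, 0.1835, 0.1831]
orientation: [180.0, -0.2, 16.3]
wrist_force: [-0.0, -0.6, -0.4]
gripper_width: 0.0555
```

Call:
arm_command --pt "0 0.03 -0.02 0 0 0 -0.3" --pt "0 0.05 -0.02 0 0 0 -0.3" --pt "0 0.05 -0.02 0 0 0 -0.3" --pt "0 0.05 -0.02 0 0 0 -0.3" --pt "0 0.05 -0.02 0 0 0 -0.3"

```text
time_s: 22.05
eef_pos: [0.55, 0.1362, 0.1998]
orientation: [-180.0, 0.0, 16.4]
wrist_force: [0.7, 0.5, -0.0]
gripper_width: 0.0551
```

```bash
python3 - <<'E'
from h import *
import cv2
go([.5372,.1838,.06],16.4)
for n in("side","scene","wrist"): cv2.imwrite(f"pics/{n}15.png",robot.get_image(n)[...,::-1])
b=cv2.imread("pics/side15.png")[155:195,190:240];a=cv2.imread("pics/scene15.png")[165:215,315:370]
cv2.imwrite("pics/m15a.png",cv2.resize(b,None,fx=14,fy=14,interpolation=2));cv2.imwrite("pics/m15b.png",cv2.resize(a,None,fx=11,fy=11,interpolation=2))
for n in("side","scene"):
  for z in(.095,.075):
    print(n,z,[proj(n,[.5364+d[0],.1836+d[1],z]).round(1) for d in((0,0),(-.016,0),(.016,0),(0,-.016),(0,.016))])
E
```

```text
t 22.05 p [0.55   0.1362 0.1998] [-1.7999e+02  2.0000e-02  1.6360e+01] F [ 0.69  0.5  -0.03] w 0.0551
shift [ 0.0012 -0.0493  0.1398] rot [-0.0001  0.0004 -0.0006]
side 0.095 [array([213.7, 165. ]), array([208.1, 165.2]), array([219.2, 164.8]), array([213.7, 167.1]), array([213.7, 162.9])]
side 0.075 [array([214. , 171.4]), array([208.5, 171.6]), array([219.5, 171.2]), array([214. , 173.6]), array([214. , 169.2])]
scene 0.095 [array([344.6, 185.6]), array([346.5, 181.4]), array([342.7, 189.9]), array([337.6, 183.5]), array([351.7, 187.7])]
scene 0.075 [array([343.1, 192.3]), array([344.9, 188.2]), array([341.1, 196.6]), array([336.1, 190.2]), array([350. , 194.5])]
```

View pics/m15a.png

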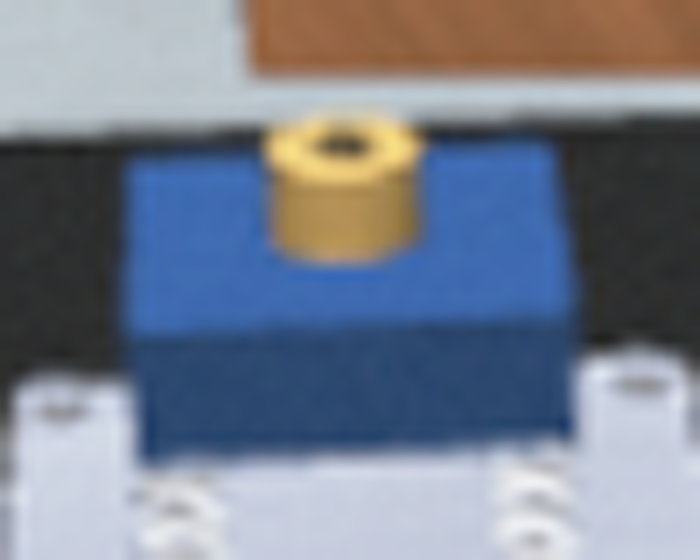

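View pics/m15b.png

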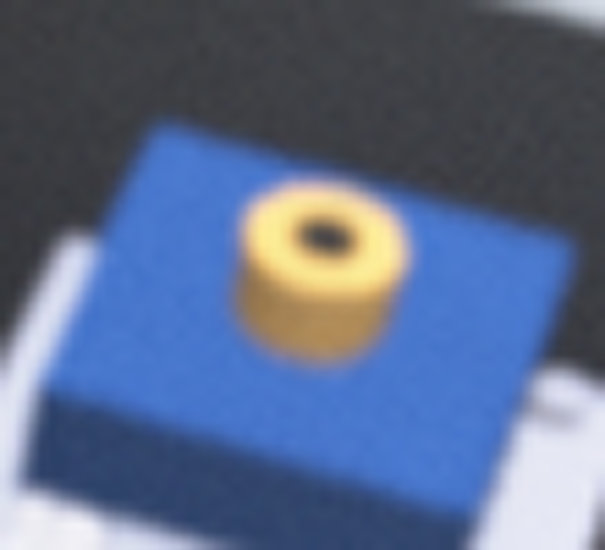

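View pics/scene15.png

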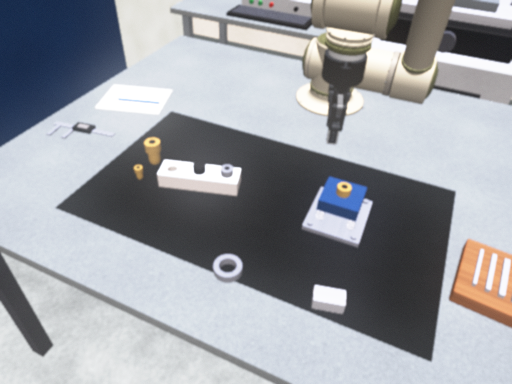

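View pics/wrist15.png

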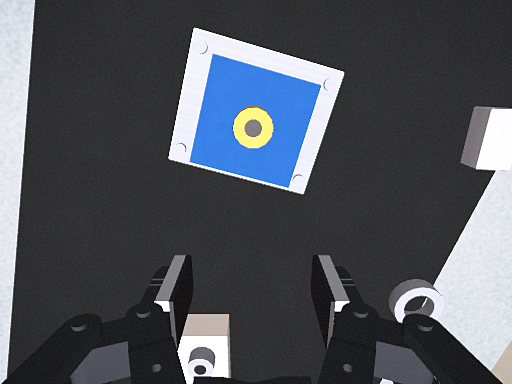

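Side view: head top centre at crop row 145, which is image row 164.9 against 165.0 predicted for flush, but one pixel is about 3 mm there. I have plenty of time, so I'll check by touch. With shut fingers I'll press the head once more within limits, then touch the nest top beside it; the difference should be 20 mm.

```bash
python3 - <<'E'
from h import *
go([.5364,.1836,.092],16.4)
E
```

```text
t 22.2 p [0.5501 0.1362 0.1997] [1.800e+02 2.000e-02 1.638e+01] F [ 0.01  0.16 -0.66] w 0.0555
shift [ 0.0002 -0.0494  0.1077] rot [ 0.      0.0003 -0.0003]
```

Call:
arm_command --pt "0 -0.025 0 0 0 0 1" --pt "0 -0.0495 0 0 0 0 1" --pt "0 -0.0495 0.03 0 0 0 1" --pt "0 -0.0495 0.06 0 0 0 1" --pt "0 -0.0495 0.085 0 0 0 1" --grip_force 60

```text
time_s: 22.7
eef_pos: [0.5359, 0.1836, 0.1134]
orientation: [180.0, 0.0, 16.4]
wrist_force: [0.2, -0.1, 0.3]
gripper_width: 0.0001
```

Call:
arm_command --pt "0 0 0.008 0 0 0 1" --pt "0 0 0.016 0 0 0 1" --pt "0 0 0.02 0 0 0 1" --pt "0 0 0.022 0 0 0 1" --pt "0 0 0.022 0 0 0 1"

```text
time_s: 23.2
eef_pos: [0.5369, 0.183, 0.0934]
orientation: [180.0, -0.1, 16.3]
wrist_force: [0.2, 0.5, 0.9]
gripper_width: -0.0
```

Call:
arm_command --pt "0 0 0.003 0 0 0 1" --pt "0 0 0.006 0 0 0 1" --pt "0 0 0.009 0 0 0 1" --pt "0 0 0.012 0 0 0 1" --pt "0 0 0.012 0 0 0 1"

```text
time_s: 23.7
eef_pos: [0.5364, 0.1829, 0.0804]
orientation: [180.0, 0.0, 16.3]
wrist_force: [0.4, 0.0, -0.5]
gripper_width: -0.0002
```

Call:
arm_command --pt "0 0 0.002 0 0 0 1" --pt "0 0 0.004 0 0 0 1" --pt "0 0 0.006 0 0 0 1" --pt "0 0 0.006 0 0 0 1" --pt "0 0 0.006 0 0 0 1"

```text
time_s: 24.2
eef_pos: [0.5366, 0.183, 0.0749]
orientation: [180.0, -0.0, 16.3]
wrist_force: [0.3, -0.4, -0.2]
gripper_width: -0.0
```

Call:
arm_command --pt "0 0 0.001 0 0 0 1" --pt "0 0 0.002 0 0 0 1" --pt "0 0 0.003 0 0 0 1" --pt "0 0 0.004 0 0 0 1" --pt "0 0 0.004 0 0 0 1"

```text
time_s: 24.7
eef_pos: [0.5367, 0.183, 0.0711]
orientation: [180.0, -0.0, 16.3]
wrist_force: [-0.0, -0.7, 4.0]
gripper_width: -0.0001
```

Call:
arm_command --pt "0 0 0.001 0 0 0 1" --pt "0 0 0.002 0 0 0 1" --pt "0 0 0.003 0 0 0 1" --pt "0 0 0.004 0 0 0 1" --pt "0 0 0.004 0 0 0 1"

```text
time_s: 25.2
eef_pos: [0.5368, 0.183, 0.0676]
orientation: [180.0, -0.1, 16.3]
wrist_force: [-3.4, -0.5, 9.8]
gripper_width: 0.0002
```

Call:
arm_command --pt "0 0 0.001 0 0 0 1" --pt "0 0 0.002 0 0 0 1" --pt "0 0 0.003 0 0 0 1" --pt "0 0 0.004 0 0 0 1" --pt "0 0 0.004 0 0 0 1"

```text
time_s: 25.7
eef_pos: [0.5368, 0.183, 0.0642]
orientation: [180.0, -0.1, 16.3]
wrist_force: [-4.8, -0.7, 14.8]
gripper_width: 0.0003
```

Call:
arm_command --pt "0 0 0.001 0 0 0 1" --pt "0 0 0.002 0 0 0 1" --pt "0 0 0.0025 0 0 0 1" --pt "0 0 0.0025 0 0 0 1" --pt "0 0 0.0025 0 0 0 1"

```text
time_s: 26.2
eef_pos: [0.5369, 0.183, 0.0622]
orientation: [180.0, -0.1, 16.3]
wrist_force: [-5.2, -0.5, 19.0]
gripper_width: 0.0002
```

Call:
arm_command --pt "0 0 0.0005 0 0 0 1" --pt "0 0 0.001 0 0 0 1" --pt "0 0 0.0015 0 0 0 1" --pt "0 0 0.0015 0 0 0 1" --pt "0 0 0.0015 0 0 0 1"

```text
time_s: 26.7
eef_pos: [0.5369, 0.183, 0.061]
orientation: [180.0, -0.1, 16.3]
wrist_force: [-6.3, -1.2, 20.4]
gripper_width: 0.0001
```

```bash
python3 - <<'E'
from h import *
go([.5364,.1836,.11],16.4)
E
```

```text
t 26.7 p [0.5369 0.183  0.061 ] [ 1.7996e+02 -1.3000e-01  1.6340e+01] F [-6.25 -1.21 20.41] w 0.0001
shift [-0.0002 -0.0006 -0.049 ] rot [ 0.0007 -0.0023 -0.001 ]
```

The force climbs linearly at about 1.65 N/mm to 20.4 N with no slip, so the bushing doesn't move in the jaws. First contact extrapolates to TCP z of about 0.0735. Now the nest top, 33 mm to the side.

Call:
arm_command --pt "0 0 -0.005 0 0 0 1" --pt "0 0 -0.015 0 0 0 1" --pt "0 0 -0.028 0 0 0 1" --pt "0 0.015 -0.03 0 0 0 1" --pt "0 0.033 -0.03 0 0 0 1"

```text
time_s: 27.2
eef_pos: [0.546, 0.1506, 0.0888]
orientation: [180.0, -0.0, 16.4]
wrist_force: [-0.1, 0.0, -0.2]
gripper_width: 0.0003
```

Call:
arm_command --pt "0 0 0 0 0 0 1" --pt "0 0 0.007 0 0 0 1" --pt "0 0 0.017 0 0 0 1" --pt "0 0 0.027 0 0 0 1" --pt "0 0 0.032 0 0 0 1"

```text
time_s: 27.7
eef_pos: [0.545, 0.1516, 0.0551]
orientation: [-180.0, 0.1, 16.4]
wrist_force: [-0.3, 0.2, 0.2]
gripper_width: -0.0003
```

Call:
arm_command --pt "0 0 0.001 0 0 0 1" --pt "0 0 0.002 0 0 0 1" --pt "0 0 0.003 0 0 0 1" --pt "0 0 0.004 0 0 0 1" --pt "0 0 0.004 0 0 0 1"

```text
time_s: 28.2
eef_pos: [0.546, 0.1514, 0.0531]
orientation: [180.0, -0.1, 16.3]
wrist_force: [-0.0, -0.5, 1.5]
gripper_width: -0.0001
```

Call:
arm_command --pt "0 0 0.001 0 0 0 1" --pt "0 0 0.0015 0 0 0 1" --pt "0 0 0.002 0 0 0 1" --pt "0 0 0.002 0 0 0 1" --pt "0 0 0.002 0 0 0 1"

```text
time_s: 28.7
eef_pos: [0.5461, 0.1514, 0.0511]
orientation: [180.0, -0.0, 16.3]
wrist_force: [-0.9, 1.2, 4.7]
gripper_width: -0.0002
```

Call:
arm_command --pt "0 0 0.001 0 0 0 1" --pt "0 0 0.0015 0 0 0 1" --pt "0 0 0.0015 0 0 0 1" --pt "0 0 0.0015 0 0 0 1" --pt "0 0 0.0015 0 0 0 1"

```text
time_s: 29.2
eef_pos: [0.5461, 0.1514, 0.0498]
orientation: [180.0, -0.1, 16.3]
wrist_force: [-1.6, 0.8, 6.4]
gripper_width: 0.0
```

Nest contact extrapolates to 0.0539 and head contact to 0.0736. The difference is 19.7 mm against 20 for flush, so it is home. I'll retreat.

Call:
arm_command --pt "0 0 -0.005 0 0 0 1" --pt "0 0 -0.025 0 0 0 1" --pt "0 0 -0.06 0 0 0 1" --pt "0 0 -0.1 0 0 0 1" --pt "0 0 -0.13 0 0 0 1"

```text
time_s: 29.7
eef_pos: [0.5457, 0.1512, 0.1814]
orientation: [180.0, -0.0, 16.3]
wrist_force: [-0.1, 0.1, -0.3]
gripper_width: 0.0
```

Call:
arm_command --pt "0 0 -0.01 0 0 0 1" --pt "0 0 -0.01 0 0 0 1" --pt "0 0 -0.01 0 0 0 1" --pt "0 0 -0.01 0 0 0 1" --pt "0 0 -0.01 0 0 0 1"

```text
time_s: 30.2
eef_pos: [0.5454, 0.1512, 0.188]
orientation: [-180.0, 0.1, 16.3]
wrist_force: [0.1, -0.3, 0.5]
gripper_width: 0.0001
```

```bash
python3 - <<'E'
from h import *
import cv2
go([.5364,.1836,.11],16.4)
b=robot.get_image("side")[...,::-1];cv2.imwrite("pics/s16.png",b)
a=robot.get_image("scene")[...,::-1]
cv2.imwrite("pics/m16.png",np.hstack([cv2.resize(x,None,fx=6,fy=6,interpolation=2) for x in(a[160:225,310:375],b[150:215,180:245])]))
E
```

```text
t 30.2 p [0.5454 0.1512 0.188 ] [-1.7998e+02  1.3000e-01  1.6330e+01] F [ 0.07 -0.29  0.53] w 0.0001
shift [ 0.0006 -0.0336  0.078 ] rot [-0.0003  0.0023 -0.0013]
```

View pics/m16.png

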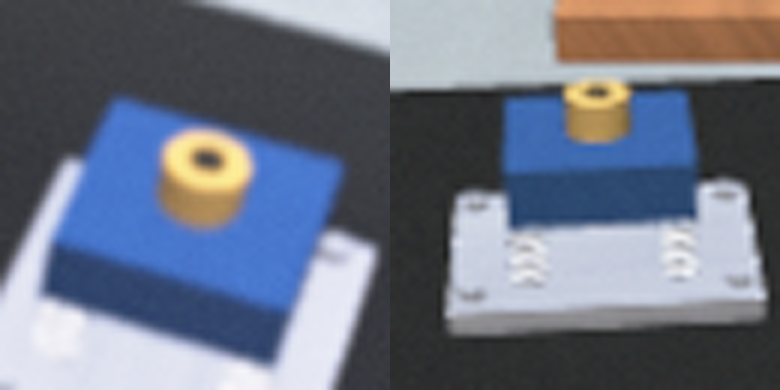

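View pics/s16.png

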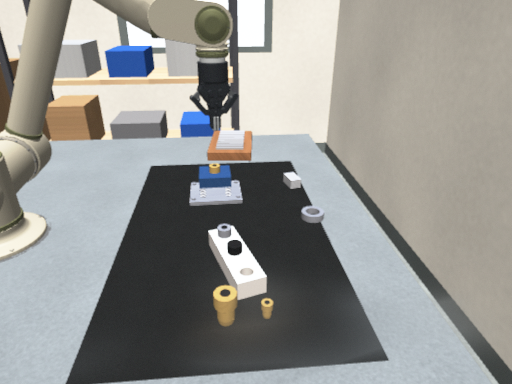

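The bushing stands upright on the raised nest, side (214,168). The other sleeves, at (224,230) and (235,247), and both gauges are where they were, and the robot is clear of everything. I'll hand it in.

```bash
python3 -c "
from rig import robot
print(robot.sign_off())"
```

```text
the job is handed in; nothing more can be done
None
```

I took the brass bushing from the rack, pressed it home in the blue nest, let go and handed the job in at about 30 s. No verdict was reported.

- **Pressing:** the push peaked at about 21.5 N, under the 25 N that stays clear of the stop. I eased the nest back up before releasing. A second press on the head with shut fingers reached 20.4 N; the force rose steadily, so the bushing did not slip.
- **Seating:** by touch, the head top is 19.7 mm above the nest top, against 20 mm for flush. The last pictures show the bushing upright, the nest back up, and the other sleeves and gauges where they were.
- **Fingertips:** they did not match the stated 14 mm ahead of the TCP. The pictures and contacts put them about 20 mm behind it (shut or gripping) to 37 mm behind (open), so I worked from those measurements. On the first grip they touched the rack top at about 5 N, so I regripped higher.
- **Side force:** pressing gave up to about 6 N sideways, which I read as a slight misalignment of under 1 mm. The pictures showed no tilt.
- **Picture limits:** in the fixed cameras one pixel is about 3 mm in height, so the flushness rests on the touch check.

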